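# Close the bench reactor and fit its probe

### The arm

A 7-joint arm with a two-finger parallel gripper is mounted at the origin on the work surface; the furniture and walls round the work are solid. World frame = base frame: x ahead of the robot, y to its left, z up, the work surface at z = 0. Lengths are in m, angles in rad, forces in N, time in s.
With the tool pointing down it reaches from about 0.425 to 0.925 m from the base axis. Payload 6.8 kg.
Tool frame: the origin (TCP) lies between the finger pads; the fingertips stand r.tip_reach ahead of it and the grasp point (between the pads) lies 11 mm behind it (r.tip_reach is the distance from the TCP to the fingertips, in m); z points along the fingers, y is the direction in which the jaws open and shut (so a half turn about z gives the same grasp; the last joint's range is limited). The gripper opens to 85 mm and grips with 20 to 120 N. Pads are 22 mm wide; open, the fingers measure 114 mm over their backs; the gripper's body (76 mm by 85 mm) begins 54 mm behind the grasp point. The pads swing forward as they close: fully open they stand 13 mm farther back than shut.
Start: joints at [-1.369, 0.477, 0.022, 1.555, -0.011, 1.109, -0.083], TCP at [0.206, 0.643, 0.239] pointing down, gripper open.
Joint ranges: [-2.96, 2.96], [-0.34, 2.1], [-1.41, 1.46], [0.24, 2.44], [-1.37, 4.51], [0.17, 1.92], [-2.96, 2.96]. Speed limits (rad/s): [2.39, 2.39, 3.14, 3.14, 3.14, 3.14, 3.14].

### API

Orientations are given as a rotation vector (axis times angle).
In Python, from bench import r, eyes, spotter gives the robot as it stands.
- The arm moves only by the tool carry_out, never from a script. Its argument "series" is text: rows parted by semicolons, each of 5 numbers parted by spaces: the shift along the tool's x, y, z in cm, then the turn about the tool's z in rad, then the opening, from 0 (shut) to 1 (fully open). In form: x y z yaw gripper; .... A call has 1 to 8 rows; each row shifts and turns the commanded pose from where the row before left it, along the tool's axes as they then stand; what a row does not reach is not made up. A row lasts 1/8 s, in which the tool goes at most 62.5 mm and 10.7 degrees, less where a joint would pass 70% of its speed; a pose out of reach is approached as far as the arm can. A call with a gripper value outside its range is refused whole. The fingers move at their own pace and stop on an object; "grip_force" is the grip in N (left out, the last holds). Time passes only in rows, so rows that do not move let the fingers close. It gives the time, the measured TCP pose, the force and the opening at its end, in the units of the state.
- r.get_obs(): the state, without advancing time (a new reading comes with each control period).
- eyes.grab_frame(name): name is "scene" or "side" or "wrist"; returns a dict with "color" (400x640x3 uint8, blue, green, red), "intrinsics" (3x3 intrinsics, pixels), "D" ([k1, k2, p1, p2, k3] as OpenCV has them; the pictures are not rectified), "R" (3x3) and "t" (3): a world point X has camera coordinates R X + t; the wrist camera has in their place "T_tool_cam" (4x4, takes a point from camera to tool coordinates, whose origin is the TCP and whose axes are the flange's). Camera axes: x right, y down, z forward; pixel columns grow to the right and rows downward; lengths in m; the calibration is good to about 2 mm. A picture is of the moment at which its call begins: read the wrist's pose just before it. There is no depth.
- r.hand_in(): hands the job in, once; it reports no verdict.
Trained networks look in a picture, given as the dict that the camera call returned (one of the last four; its "shot" number tells which), for a name from the list of things; names that differ only in an ending like _2 or _b are one class to them, and where a whole thing is asked for, a point or a joint stands for the part that bears it (a point fixed in the world has none). Each returns a list of dicts, best first, with "confidence" (0 to 1); they miss things now and then, are a little off and sometimes report something else, mostly with a low value. They report only what shows in the picture. A call takes as long as a camera call.
- spotter.search_frame(picture, query): "uv" ([column, row] in pixels, amid what is visible of it).
- spotter.trace(picture, query): "pixels" (400x640 bool, what is visible of it) and "uv" ([column, row] in pixels, amid what is visible of it).
- spotter.mark_of(picture, query): "uv" ([column, row] in pixels: a listed point, or the origin of a listed thing).
The state is a dict: "clock": time; "joints": joint angles; "qvel": joint speeds; "tau": joint torques, N m; "tcp_pos": TCP position; "orientation": TCP orientation; "contact_force": force on the tool from outside, world axes, zero at the start; "moment": the same for the moment, N m; "grip_width": finger opening in m.
Only numpy, scipy, OpenCV 4.12 (cv2) and the standard library are available. Lean on these libraries where they do the work, as an engineer would, in place of code of your own. Each camera call takes 0.05 s, during which the arm holds its last target.

### The job

Close up the small glass reactor: set its steel head plate on the flange and turn it until the lug drops into the notch and the plate lies flush. Then take the long probe from its holder and pass it through the port in the head plate, through the guide ring inside the jar and down into the foot socket, until its shoulder rests on the port. Do both gently, without forcing or dropping anything, and leave the short probe and the other things on the bench where they are.

Things in the scene. Friction and masses are not known exactly. Their poses are not given: they have to be found in the camera images.
- vessel: The reactor, fixed to the bench: white square heated base 140 x 140 mm, 28 mm high, with a black knob on its -x side, and an upright clear glass jar, 98 mm outside, with a steel flange on top (bore 91 mm, outside 124 mm, flat top 118 mm above the bench). Origin in the middle of the base's underside, z up.
- seat (a point): Centre of the flange's flat top (118 mm above the vessel's origin), axes as the vessel.
- notch (a point): Middle of the flange's only notch, on its -x side, 54 mm from the centre, at the height of the flange's top. It is 15 mm wide, 11.5 mm deep and cut radially right through the rim.
- guide (a point): Centre of the upper face of the steel guide ring inside the jar: 31 mm towards -x from the vessel's axis, 80 mm above its origin. The ring is 10 mm thick, bore 15 mm, mouth widened to 20 mm. It is rigid.
- foot (a point): Centre of the floor of the white foot socket in the jar: straight below the guide ring, 32 mm above the vessel's origin; axes as the vessel. Socket 16 mm high, bore 14.6 mm, mouth widened to 20 mm.
- head_plate: The reactor's loose steel lid, about 0.3 kg: disc of 108 mm, 8 mm thick. Origin in the middle of the disc's underside, the face that seats on the flange; z up. Below it an 88 mm spigot ring 12 mm deep, edge chamfered by 3 mm, which enters the flange's bore; at the start the lid lies on this on the bench. Two small capped nipples stand at x = +34 mm, 18 mm high.
- grip (a point): Centre of the head plate's square steel grip (28 x 28 mm, sides along the plate's x and y), 31 mm above the plate's origin; the grip reaches from 11 to 42 mm. Grasp it here on its +y and -y sides.
- lug (a point): Middle of the head plate's lug, 58 mm from the plate's axis on its -x side, at the height of the plate's underside. 12 mm wide, sticks out to x = -66.5 mm, reaches 7.5 mm down, tapered at the bottom. It drops only into the flange's notch and rides on the flange anywhere else.
- port (a point): Centre of the top of the probe's port in the head plate: a round boss at x = -31 mm, y = 0 of the plate, between grip and lug, 23 mm outside, top 20 mm above the plate's underside, bored right through at 15 mm, mouth widened to 20 mm. With the plate seated it stands over guide ring and foot socket.
- long_probe: The probe to fit, about 0.14 kg, 179 mm long, upright in the holder. Origin at its tip, z up along it. Steel rod 12 mm thick, coned over the first 5 mm; at z = 104 mm the underside of a shoulder 27 mm wide, which comes to rest on the port (the tip then stands 2 mm above the foot socket's floor); a neck 21 mm thick; a round black head from z = 124 to 174 mm.
- head (a point): Where to grasp the long probe: on the axis of its black head (24 mm thick, 26 mm over its ribs), 151 mm from the tip.
- short_probe: A probe of another vessel, in the other hole of the holder: same shape, but its rod is only 70 mm long (145 mm in all, black head from z = 90 to 140 mm). Origin at its tip. To be left alone.
- holder: White plastic probe holder fixed to the bench, 62 x 146 mm, 60 mm high: a base and two plates on steel posts. Origin in the middle of its underside. Two 13.5 mm holes at y = +37.5 and -37.5 mm; the probes' tips stand on its base, 10 mm above the bench. Which probe is in which hole varies.
- filter_box: Bystander: small green cardboard box, 60 x 85 x 30 mm, on the bench. Origin in the middle of its underside.
- drop_bottle: Bystander: small white bottle with a white cap, 41 mm wide, 75 mm high. Origin in the middle of its underside.

How it is judged:
On the way, in this order (a step that is already met when the one before it is completed fails the run):
1. the head plate is seated flush on the flange with its lug in the notch (z of head_plate in the frame of seat between -0.002 and 0.002 m and horizontal distance between head_plate and seat below 0.003 m and angle between the x axis of head_plate and the x axis of seat, either way round below 0.07 rad and angle between head_plate's own z axis and vertical below 0.03 rad), for 0.2 s.
2. the long probe's tip has gone through the port and the guide ring (z of long_probe in the frame of foot below 0.034 m and horizontal distance between long_probe and foot below 0.005 m), for 0.05 s.
At the end, for the whole second after the job is handed in: The head plate lies flush on the flange (within 2 mm in height, 3 mm sideways, 0.07 rad), lug in the notch; the long probe stands upright through port, guide ring and foot socket, its tip within 5 mm of the socket's floor and 3 mm of its axis; both are at rest (all of step 1 and z of long_probe in the frame of foot below 0.005 m and horizontal distance between long_probe and foot below 0.003 m and angle between long_probe's own z axis and vertical below 0.05 rad and linear speed of each of head_plate, long_probe below 0.02 m/s); the robot touches nothing.
It fails at once if the short probe is lifted or knocked (moved more than 25 mm) (distance of short_probe from where it was at the start of the episode above 0.025 m).
It fails at once if a bystander (green box, small bottle) is pushed more than 30 mm (distance of any of filter_box, drop_bottle from where it was at the start of the episode above 0.03 m).
It fails at once if the head plate is forced or dropped on the reactor (over 60 N) (contact force between head_plate and vessel above 60 N).
It fails at once if the probe is forced or dropped (over 60 N on the head plate, or on the reactor) (contact force between long_probe and head_plate above 60 N or contact force between long_probe and vessel above 60 N).
It also fails if it takes over 72 s, if anything falls off the work surface, if the arm or the gripper's body presses on something with over 40 N, if the wrist force passes 120 N, or if a joint passes its speed limit or range.

## Working session

There is one attempt and no reset: what is moved stays moved. The work goes in short steps, Python scripts to look and compute and a tool call to move; the robot and the scene stay as the last step left them, time stands still between calls to the robot, and variables do not carry over. Pictures are saved under pics/ and viewed, and the job is handed in when it is done.

Besides the shell and the picture viewer there is one more tool, called after ">>>" as name(argument=value, ...) on one line, values as JSON. carry_out: Moves the arm, as the interface text tells. Its arguments: {"type":"object","properties":{"series":{"type":"string"},"grip_force":{"type":"number"}},"required":["series"]}

```bash
ls; mkdir -p pics
cat > h.py <<'E'
import numpy as np, cv2
from scipy.spatial.transform import Rotation as Ro
from bench import r, eyes, spotter
def snap(n,f):
    o=r.get_obs(); p=eyes.grab_frame(n); cv2.imwrite('pics/'+f+'.png',p['color'])
    if 'R' in p: R,t=np.array(p['R']),np.array(p['t'])
    else:
        T=np.eye(4);T[:3,:3]=Ro.from_rotvec(o['orientation']).as_matrix();T[:3,3]=o['tcp_pos']
        W=np.linalg.inv(T@np.array(p['T_tool_cam'])); R,t=W[:3,:3],W[:3,3]
    p['_R'],p['_t']=R,t
    return p
def ray(p,uv):
    u=cv2.undistortPoints(np.array([[uv]],float),np.array(p['intrinsics']),np.array(p['D'])).ravel()
    d=p['_R'].T@np.array([u[0],u[1],1]); c=-p['_R'].T@p['_t']
    return c,d/np.linalg.norm(d)
def atz(p,uv,z):
    c,d=ray(p,uv); return c+d*(z-c[2])/d[2]
def proj(p,X):
    return cv2.projectPoints(np.array(X,float).reshape(-1,1,3),cv2.Rodrigues(p['_R'])[0],p['_t'].astype(float),np.array(p['intrinsics']),np.array(p['D']))[0].reshape(-1,2)
def tri(rays):
    A=np.zeros((3,3));b=np.zeros(3)
    for c,d in rays:
        P=np.eye(3)-np.outer(d,d);A+=P;b+=P@c
    X=np.linalg.solve(A,b); return X,[float(np.linalg.norm((np.eye(3)-np.outer(d,d))@(X-c))) for c,d in rays]
E
python3 - <<'E'
from h import *
np.set_printoptions(precision=4,suppress=True)
o=r.get_obs(); print(o, r.tip_reach)
P={n:snap(n,n+'0') for n in ['scene','side','wrist']}
for n in P: print(n,(-P[n]['_R'].T@P[n]['_t']), P[n]['_R'][2])
for q in ['vessel','seat','notch','guide','foot','head_plate','grip','lug','port','long_probe','head','short_probe','holder','filter_box','drop_bottle']:
    rs=[]
    for n in P:
        m=spotter.mark_of(P[n],q)
        print(q,n,[(np.round(a['uv'],1).tolist(),round(a['confidence'],2)) for a in m[:2]])
        if m and m[0]['confidence']>.4: rs.append(ray(P[n],m[0]['uv']))
    if len(rs)>1: print('   ',*tri(rs))
E
```

```text
pics
{'clock': 0.0, 'joints': array([-1.3691,  0.4778,  0.0223,  1.5565, -0.0115,  1.1093, -0.0831]), 'qvel': array([ 0.0021, -0.0007, -0.0024,  0.0001,  0.0016, -0.0008, -0.0008]), 'tau': array([ -0.0006, -59.6464,   1.6075, -28.1184,   0.0124,   0.0094,
        -0.    ]), 'tcp_pos': array([0.2056, 0.6423, 0.2383]), 'orientation': array([-0.4846, -3.1038,  0.0029]), 'contact_force': array([ 0.1276, -0.2956, -0.2345]), 'moment': array([ 0.0081, -0.008 ,  0.029 ]), 'grip_width': 0.0854653252931397} 0.008
scene [ 0.1277 -0.7795  0.9656] [ 0.3172  0.6315 -0.7075]
side [0.0203 1.3139 0.7678] [ 0.3067 -0.8524 -0.4235]
wrist [0.13   0.6673 0.373 ] [ 0.293  -0.0954 -0.9513]
vessel scene [([312.5, 184.9], 0.97), ([318.1, 288.4], 0.19)]
vessel side [([289.5, 250.2], 0.97), ([324.4, 194.5], 0.53)]
vessel wrist []
    [ 0.5519  0.1406 -0.0014] [0.00603452773004719, 0.006034527730047079]
seat scene [([307.9, 155.4], 0.93)]
seat side [([288.5, 214.6], 0.73)]
seat wrist []
    [0.546  0.1476 0.1197] [0.002002767911952893, 0.0020027679119530083]
notch scene [([291.7, 164.7], 0.85), ([305.6, 238.9],
[... 708 characters left out ...]
 ([320.0, 277.9], 0.25)]
long_probe side []
long_probe wrist []
head scene [([395.7, 236.2], 0.62)]
head side [([324.0, 155.1], 0.7), ([295.8, 227.8], 0.2)]
head wrist []
    [ 0.5847 -0.2563  0.1573] [0.000994741200498872, 0.0009947412004989314]
short_probe scene [([408.4, 292.9], 0.6)]
short_probe side [([286.5, 213.1], 0.55)]
short_probe wrist []
    [ 0.6992 -0.257  -0.1172] [0.03806869959665722, 0.0380686995966571]
holder scene [([397.5, 282.9], 0.57)]
holder side [([325.9, 192.1], 0.4)]
holder wrist []
filter_box scene [([307.2, 236.5], 0.66)]
filter_box side [([344.6, 225.5], 0.39)]
filter_box wrist []
drop_bottle scene []
drop_bottle side [([255.7, 235.1], 0.84)]
drop_bottle wrist []
```

View pics/scene0.png

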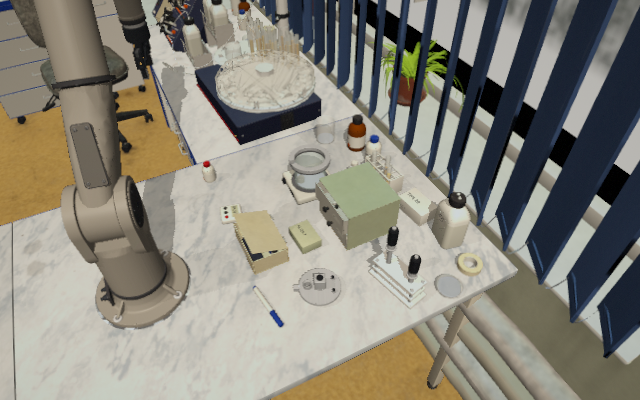

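View pics/side0.png

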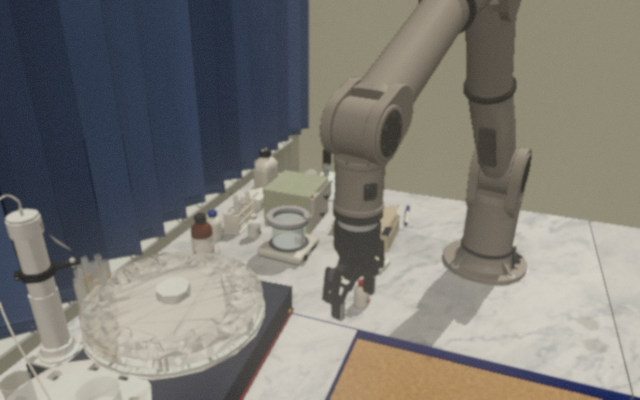

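View pics/wrist0.png

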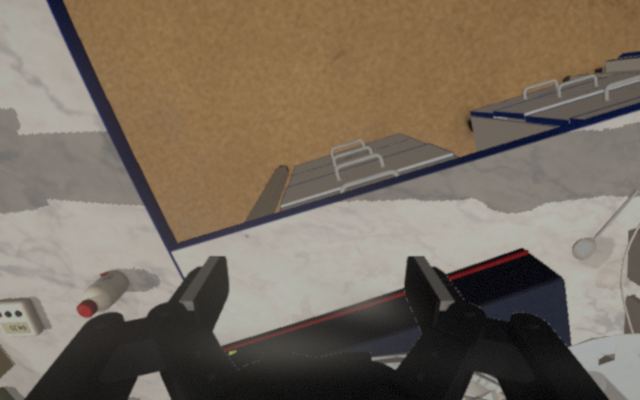

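Run:
```python
from h import *
np.set_printoptions(precision=4,suppress=True)
P={n:snap(n,n+'1') for n in ['scene','side']}
s=P['scene']
for q,z in [('head_plate',.012),('grip',.043),('lug',.012),('port',.032),('seat',.118),('notch',.118),('guide',.08),('foot',.032),('vessel',0),('head',.161),('long_probe',.01),('short_probe',.01),('holder',0),('filter_box',0),('drop_bottle',0)]:
  for n in P:
    for a in spotter.mark_of(P[n],q)[:1]: print(q,n,round(a['confidence'],2),np.round(a['uv'],1),atz(P[n],a['uv'],z))
c=s['color'][120:320,220:480]
cv2.imwrite('pics/sc1z.png',cv2.resize(c,None,fx=3,fy=3,interpolation=cv2.INTER_CUBIC))
```

```text
head_plate scene 0.82 [320.5 284.9] [ 0.4088 -0.2095  0.012 ]
grip scene 0.7 [317.9 282.2] [ 0.3975 -0.2181  0.043 ]
lug scene 0.91 [294.7 290.6] [ 0.3433 -0.1953  0.012 ]
port scene 0.85 [308.5 282.3] [ 0.3796 -0.201   0.032 ]
port side 0.67 [252.6 233.6] [0.664 0.147 0.032]
seat scene 0.6 [307.8 156. ] [0.5476 0.1485 0.118 ]
seat side 0.88 [289.5 214.6] [0.5422 0.1452 0.118 ]
notch scene 0.84 [289.8 160.2] [0.4921 0.1553 0.118 ]
notch side 0.67 [305.1 217.8] [0.4932 0.1474 0.118 ]
guide scene 0.89 [296.2 168.9] [0.5092 0.1514 0.08  ]
guide side 0.91 [295.4 226. ] [0.5276 0.1375 0.08  ]
foot scene 0.71 [302.6 182.2] [0.5218 0.1367 0.032 ]
foot side 0.77 [296.7 244.4] [0.5155 0.1578 0.032 ]
vessel scene 0.8 [310.4 183.4] [ 0.5549  0.1518 -0.    ]
vessel side 0.98 [290.1 250. ] [0.5425 0.1448 0.    ]
head scene 0.66 [289.  161.3] [0.4697 0.1046 0.161 ]
head side 0.46 [324.  155.8] [ 0.5775 -0.2388  0.161 ]
long_probe scene 0.8 [384.5 269.2] [ 0.5807 -0.2414  0.01  ]
short_probe scene 0.79 [404.8 293.2] [ 0.5865 -0.3269  0.01  ]
short_probe side 0.19 [291.3 248.8] [0.5352 0.1525 0.01  ]
holder scene 0.66 [287.9 162.7] [0.532  0.2766 0.    ]
holder side 0.66 [327.5 192.2] [ 0.5792 -0.2877  0.    ]
filter_box scene 0.82 [306.2 240.4] [ 0.443  -0.0525  0.    ]
filter_box side 0.35 [347.4 225. ] [ 0.4316 -0.0675  0.    ]
drop_bottle side 0.77 [253.2 233.6] [0.6902 0.0956 0.    ]
```

View pics/sc1z.png

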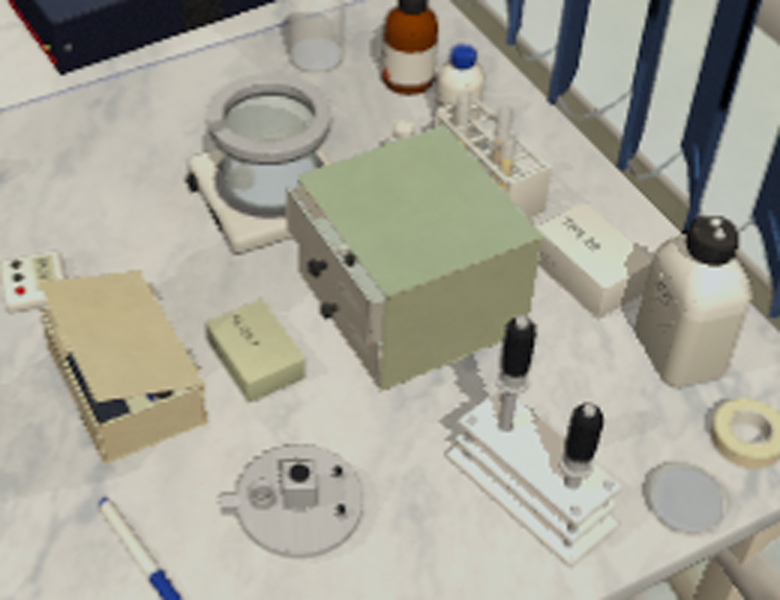

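```bash
cat >> h.py <<'E'
np.set_printoptions(precision=4,suppress=True)
def plan(wps,g=1.0,maxd=.06):
    """wps: list of (x,y,z,yawdelta) world targets"""
    o=r.get_obs(); R=Ro.from_rotvec(o['orientation']).as_matrix(); p=o['tcp_pos'].copy()
    rows=[]
    for w in wps:
        w=np.array(w,float); d=w[:3]-p; n=int(max(np.ceil(np.linalg.norm(d)/maxd),np.ceil(abs(w[3])/.18),1))
        for i in range(n):
            dt=R.T@(d/n)*100
            rows.append('%.1f %.1f %.1f %.3f %g'%(*dt,w[3]/n,g)); R=R@Ro.from_rotvec([0,0,w[3]/n]).as_matrix()
        p=w[:3]
    for i in range(0,len(rows),8): print('; '.join(rows[i:i+8]))
def show():
    o=r.get_obs(); R=Ro.from_rotvec(o['orientation']).as_matrix()
    print('t%.2f'%o['clock'],'p',o['tcp_pos'],'x',R[:,0],'y',R[:,1],'z',R[:,2],'F',o['contact_force'],'M',o['moment'],'w %.4f'%o['grip_width'],'q',o['joints'])
E
python3 -c "
from h import *
plan([(.46,.33,.30,0),(.50,0,.30,0),(.40,-.205,.26,0)])"
```

```text
-4.8 -3.1 -0.9 0.000 1; -4.8 -3.1 -0.9 0.000 1; -4.8 -3.1 -0.9 0.000 1; -4.8 -3.1 -0.9 0.000 1; -4.8 -3.1 -0.9 0.000 1; -4.8 -3.1 -0.9 0.000 1; -4.8 -3.1 -0.9 0.000 1; -2.3 -5.0 -0.0 0.000 1
-2.3 -5.0 -0.0 0.000 1; -2.3 -5.0 -0.0 0.000 1; -2.3 -5.0 -0.0 0.000 1; -2.3 -5.0 -0.0 0.000 1; -2.3 -5.0 -0.0 0.000 1; 0.8 -5.6 1.0 0.000 1; 0.8 -5.6 1.0 0.000 1; 0.8 -5.6 1.0 0.000 1
0.8 -5.6 1.0 0.000 1
```

>>> carry_out(series="-4.8 -3.1 -0.9 0 1; -4.8 -3.1 -0.9 0 1; -4.8 -3.1 -0.9 0 1; -4.8 -3.1 -0.9 0 1; -4.8 -3.1 -0.9 0 1; -4.8 -3.1 -0.9 0 1; -4.8 -3.1 -0.9 0 1; -2.3 -5.0 0 0 1")

```text
clock: 5.0
tcp_pos: [0.4688, 0.2776, 0.3032]
orientation: [0.487, 3.101, 0.002]
contact_force: [-0.9, -0.5, -0.0]
grip_width: 0.0853
```

>>> carry_out(series="-2.3 -5.0 0 0 1; -2.3 -5.0 0 0 1; -2.3 -5.0 0 0 1; -2.3 -5.0 0 0 1; -2.3 -5.0 0 0 1; 0.8 -5.6 1 0 1; 0.8 -5.6 1 0 1; 0.8 -5.6 1 0 1")

```text
clock: 6.0
tcp_pos: [0.4247, -0.1483, 0.2723]
orientation: [0.484, 3.103, 0.0]
contact_force: [0.8, -1.7, 0.6]
grip_width: 0.0853
```

>>> carry_out(series="0.8 -5.6 1 0 1; 0 0 0 0 1; 0 0 0 0 1")

```text
clock: 6.38
tcp_pos: [0.4012, -0.1971, 0.2625]
orientation: [0.485, 3.103, 0.001]
contact_force: [0.3, 0.4, 0.7]
grip_width: 0.0853
```

Run:
```python
from h import *
show()
p=snap('wrist','w2')
for q,z in [('head_plate',.012),('grip',.043),('lug',.012),('port',.032),('filter_box',0)]:
    for a in spotter.mark_of(p,q)[:1]: print(q,round(a['confidence'],2),np.round(a['uv'],1),atz(p,a['uv'],z))
```

```text
t6.38 p [ 0.4012 -0.1971  0.2625] x [-0.9524  0.3049 -0.0005] y [0.3049 0.9524 0.0005] z [ 0.0006  0.0004 -1.    ] F [0.306  0.3584 0.666 ] M [-0.006   0.0099 -0.0428] w 0.0853 q [-0.2271  0.0555  0.5763  2.0757 -0.0361  1.0192  1.6284]
head_plate 0.9 [304.7 168.1] [ 0.4008 -0.2119  0.012 ]
grip 0.79 [300.9 173.8] [ 0.3999 -0.2151  0.043 ]
lug 0.82 [303. 124.] [ 0.3481 -0.1964  0.012 ]
port 0.66 [307.4 148.7] [ 0.3757 -0.1994  0.032 ]
filter_box 0.98 [434.1 155.7] [ 0.4391 -0.0469  0.    ]
```

View pics/w2.png

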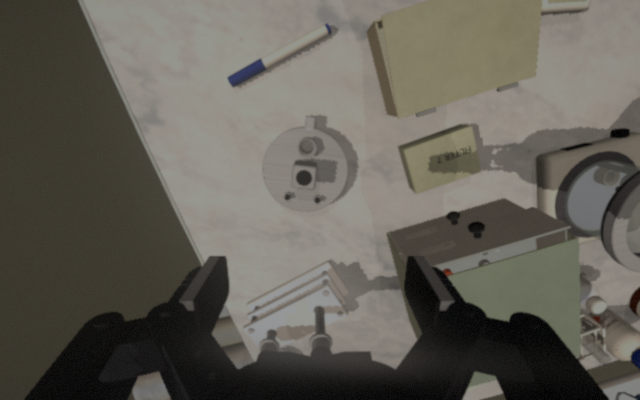

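Run:
```python
import cv2
c=cv2.imread('pics/w2.png')[100:225,240:380]
cv2.imwrite('pics/w2z.png',cv2.resize(c,None,fx=5,fy=5,interpolation=cv2.INTER_CUBIC)[:600])
```

```text
(no output)
```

View pics/w2z.png

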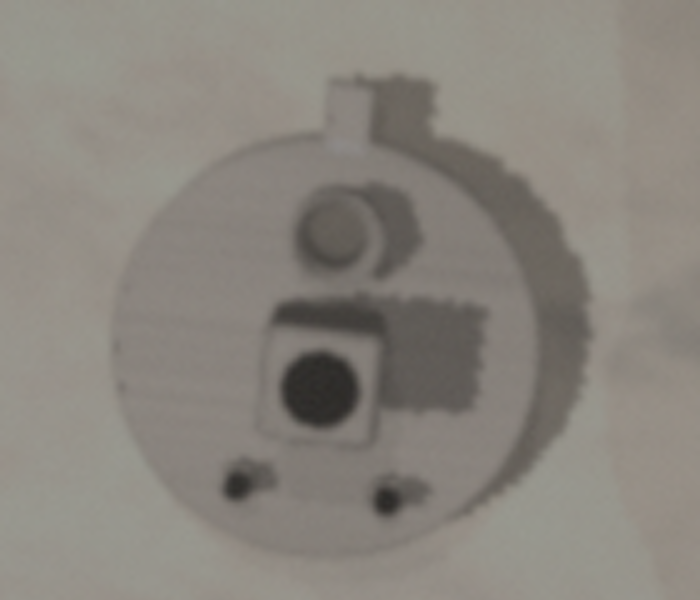

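Run:
```python
from h import *
p=snap('wrist','w3')
pts=dict(disc=(305,168.8,.020,0,0),grip=(304,177.6,.054,0,0),n1=(287.4,197.2,.030,.034,None),n2=(317.2,200,.030,.034,None),lug=(309.8,116,.020,-.0665,0),port=(306.8,146.2,.032,-.031,0))
W={}
for k,v in pts.items(): W[k]=atz(p,v[:2],v[2]); print(k,W[k])
d=W['n1']-W['n2'];print('nip',np.linalg.norm(d),'yaw from nip',np.degrees(np.arctan2(-d[0]*-1,-d[1]*-1)))
nm=(W['n1']+W['n2'])/2
for a in (W['disc']-W['lug'],W['disc']-W['port'],nm-W['lug'],nm-W['port']): print(np.degrees(np.arctan2(a[1],a[0])),np.linalg.norm(a[:2]))
d=W['n2']-W['n1']; print(np.degrees(np.arctan2(-d[0],d[1])))
```

```text
disc [ 0.4002 -0.2107  0.02  ]
grip [ 0.4029 -0.2116  0.054 ]
n1 [ 0.4259 -0.2421  0.03  ]
n2 [ 0.4407 -0.2077  0.03  ]
lug [ 0.3412 -0.1852  0.02  ]
port [ 0.3726 -0.1989  0.032 ]
nip 0.037438919357615945 yaw from nip -156.6024875605331
-23.434199590834005 0.06429579142517029
-23.215851376497454 0.030015929606668185
-23.343650086996416 0.10028673443576183
-23.19733317626404 0.06600709347413464
-23.397512439466908
```

```bash
python3 -c "
from h import *
plan([(.4015,-.211,.12,.097),(.4015,-.211,.034,0)])"
```

```text
-0.1 -0.4 4.7 0.032 1; -0.2 -0.4 4.7 0.032 1; -0.2 -0.4 4.7 0.032 1; 0.0 0.0 4.3 0.000 1; 0.0 0.0 4.3 0.000 1
```

>>> carry_out(series="-0.1 -0.4 4.7 0.032 1; -0.2 -0.4 4.7 0.032 1; -0.2 -0.4 4.7 0.033 1; 0 0 0 0 1; 0 0 0 0 1")

```text
clock: 7.35
tcp_pos: [0.4023, -0.2108, 0.1225]
orientation: [0.633, 3.076, -0.0]
contact_force: [0.1, 0.2, 0.9]
grip_width: 0.0854
```

Run:
```python
from h import *
show()
p=snap('wrist','w4')
```

```text
t7.35 p [ 0.4023 -0.2108  0.1225] x [-0.9187  0.395  -0.0012] y [0.395  0.9187 0.0002] z [ 0.0012 -0.0003 -1.    ] F [0.0573 0.2146 0.9127] M [-0.0432 -0.0039 -0.0154] w 0.0854 q [-0.1228  0.3145  0.5553  2.2034 -0.2613  0.6841  1.7791]
```

View pics/w4.png

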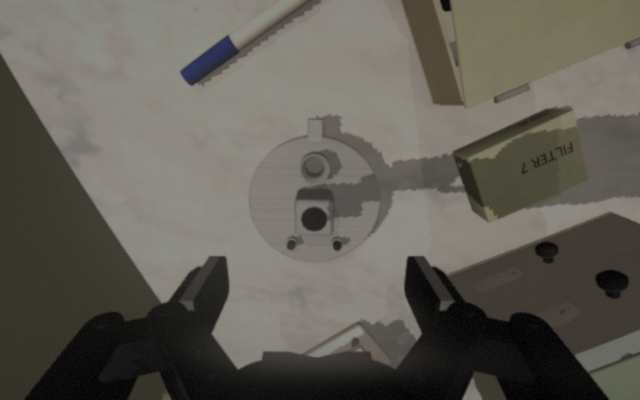

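Run:
```python
from h import *
p=snap('wrist','w5')
for uv,z in [((315.5,198),.02),((314,219),.054),((291.5,244),.03),((337,244),.03),((315.5,119),.02)]: print(atz(p,uv,z))
plan([(.4020,-.2110,.034,0)])
```

```text
[ 0.3999 -0.2099  0.02  ]
[ 0.4037 -0.2127  0.054 ]
[ 0.4253 -0.2423  0.03  ]
[ 0.4401 -0.2082  0.03  ]
[ 0.3427 -0.1852  0.02  ]
0.1 -0.0 4.5 0.000 1; 0.1 -0.0 4.5 0.000 1
```

Consistent. Descend and grasp.

>>> carry_out(series="0 0 4.5 0 1; 0 0 4.3 0 1; 0 0 0 0 0.5; 0 0 0 0 0.4; 0 0 0 0 0.2; 0 0 0 0 0; 0 0 0 0 0; 0 0 0 0 0", grip_force=60)

```text
clock: 8.45
tcp_pos: [0.403, -0.211, 0.0352]
orientation: [0.634, 3.073, 0.001]
contact_force: [-1.4, 1.0, 11.5]
grip_width: 0.0271
```

Run:
```python
from h import *
show()
p=snap('wrist','w6')
```

```text
t8.45 p [ 0.403  -0.211   0.0352] x [-0.9184  0.3956 -0.0035] y [0.3956 0.9184 0.0011] z [ 0.0037 -0.0004 -1.    ] F [-1.4289  0.9952 11.5212] M [0.1334 0.3361 0.0303] w 0.0271 q [-0.0019  0.4866  0.4248  2.2439 -0.4301  0.4831  1.9278]
```

View pics/w6.png

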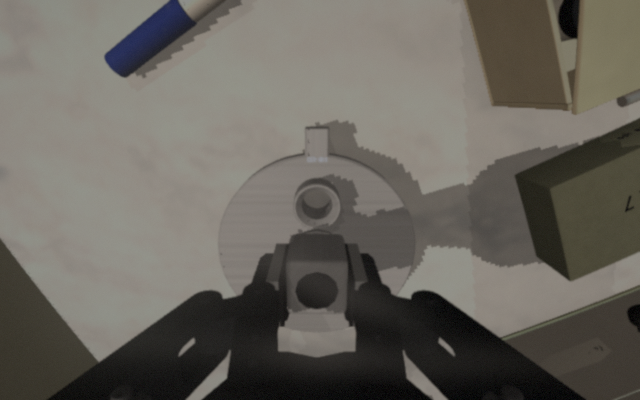

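Run:
```python
from h import *
p=snap('wrist','w7')
o=r.get_obs(); R=Ro.from_rotvec(o['orientation']).as_matrix()
for uv,z in [((317,202.5),.032),((316.5,126),.02)]:
    X=atz(p,uv,z); print(X,R.T@(X-o['tcp_pos']))
```

```text
[ 0.3728 -0.1973  0.032 ] [0.0332 0.0007 0.0031]
[ 0.3412 -0.1838  0.02  ] [0.0676 0.0005 0.015 ]
```

>>> carry_out(series="0 0 -0.5 0 0; 0 0 -1 0 0; 0 0 -3 0 0; 0 0 -5 0 0; 0 0 -6 0 0; 0 0 -6 0 0; 0 0 -5 0 0; 0 0 0 0 0")

```text
clock: 9.55
tcp_pos: [0.403, -0.2116, 0.302]
orientation: [0.633, 3.069, 0.002]
contact_force: [0.4, -0.7, -3.7]
grip_width: 0.0268
```

Run:
```python
from h import *
show()
p=snap('wrist','w8')
snap('scene','s8')
```

```text
t9.55 p [ 0.403  -0.2116  0.302 ] x [-0.9182  0.3959 -0.0075] y [0.3959 0.9183 0.003 ] z [ 0.008  -0.0002 -1.    ] F [ 0.3615 -0.7195 -3.7116] M [ 0.0575 -0.0598  0.006 ] w 0.0268 q [-0.3105  0.0152  0.6808  2.015  -0.0138  1.1073  1.5401]
```

View pics/w8.png

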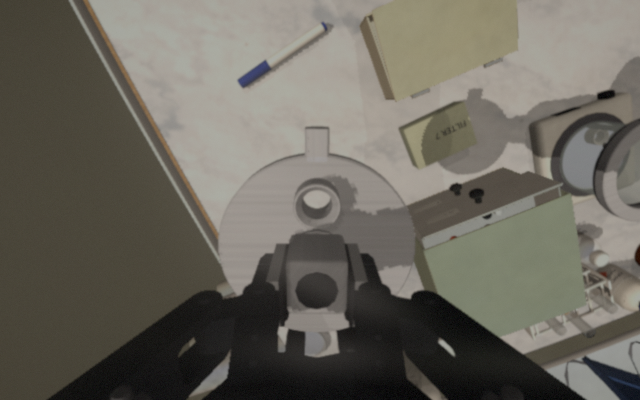

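View pics/s8.png

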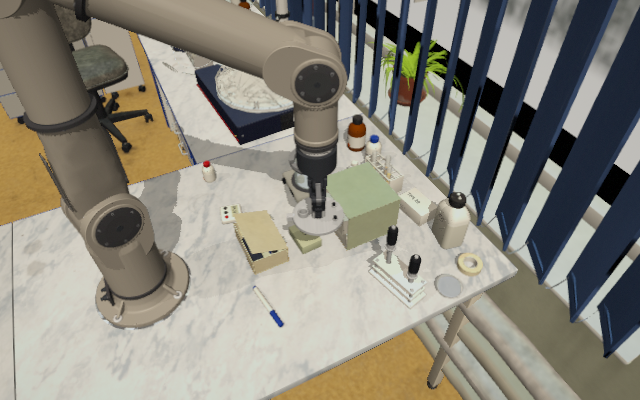

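```bash
python3 -c "
from h import *
plan([(.63,.09,.33,-.407),],g=0,maxd=.05)"
```

```text
-1.1 4.6 -0.4 -0.051 0; -1.4 4.5 -0.4 -0.051 0; -1.6 4.4 -0.4 -0.051 0; -1.8 4.4 -0.4 -0.051 0; -2.0 4.3 -0.4 -0.051 0; -2.3 4.1 -0.4 -0.051 0; -2.5 4.0 -0.4 -0.051 0; -2.7 3.9 -0.4 -0.051 0
```

>>> carry_out(series="-1.1 4.6 -0.4 -0.051 0; -1.4 4.5 -0.4 -0.051 0; -1.6 4.4 -0.4 -0.051 0; -1.8 4.4 -0.4 -0.051 0; -2.0 4.3 -0.4 -0.051 0; -2.3 4.1 -0.4 -0.051 0; -2.5 4.0 -0.4 -0.051 0; -2.7 3.9 -0.4 -0.05 0")

```text
clock: 10.65
tcp_pos: [0.6301, 0.0906, 0.3272]
orientation: [0.002, -3.136, 0.003]
contact_force: [1.5, -1.1, -2.7]
grip_width: 0.0269
```

>>> carry_out(series="0 0 0 0 0; 0 0 0 0 0")

```text
clock: 10.9
tcp_pos: [0.6294, 0.0889, 0.3277]
orientation: [-0.001, -3.137, 0.004]
contact_force: [-0.4, -1.3, -2.9]
grip_width: 0.027
```

Run:
```python
from h import *
show()
p=snap('wrist','w9')
for q,z in [('seat',.118),('notch',.118),('guide',.08),('foot',.032),('vessel',0)]:
    for a in spotter.mark_of(p,q)[:1]: print(q,round(a['confidence'],2),np.round(a['uv'],1),atz(p,a['uv'],z))
```

```text
t10.90 p [0.6294 0.0889 0.3277] x [-1.      0.0009  0.0046] y [ 0.0008  1.     -0.0023] z [-0.0046 -0.0023 -1.    ] F [-0.3513 -1.2795 -2.9343] M [-0.0345  0.0071  0.0226] w 0.0270 q [-0.5604  0.3663  0.4374  1.5656 -0.1589  1.2502  1.4724]
seat 0.96 [370.3  99.8] [0.5493 0.1471 0.118 ]
notch 0.96 [374.7  47.4] [0.4973 0.1494 0.118 ]
guide 0.71 [365.5  70.7] [0.5166 0.1464 0.08  ]
foot 0.71 [362.1  78.9] [0.5226 0.1494 0.032 ]
vessel 0.83 [353.2  98.8] [0.5476 0.142  0.    ]
```

View pics/w9.png

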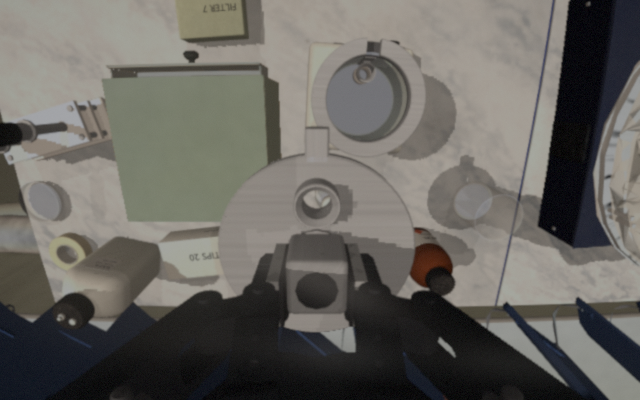

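Run:
```python
import cv2
c=cv2.imread('pics/w9.png')[25:165,300:435]
cv2.imwrite('pics/w9z.png',cv2.resize(c,None,fx=4,fy=4,interpolation=cv2.INTER_CUBIC))
```

```text
(no output)
```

View pics/w9z.png

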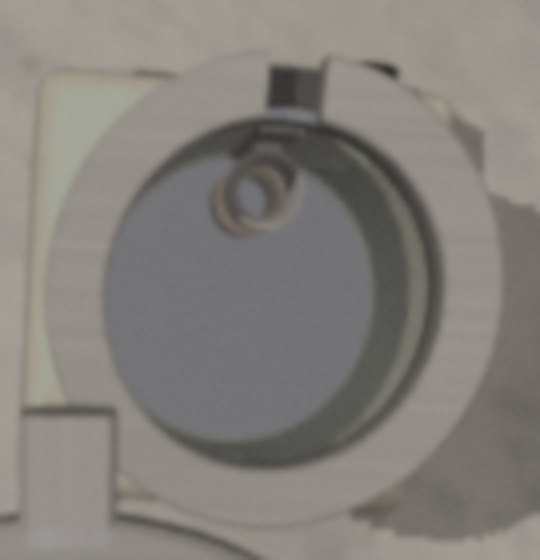

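Run:
```python
from h import *
from scipy.optimize import least_squares
p=snap('wrist','w10')
def W(l,z=.118): return np.array([atz(p,(300+(u+.5)/4-.5,25+(v+.5)/4-.5),z) for u,v in l])
out=W([(46,285),(500,290),(285,526),(180,75),(250,50),(335,57),(420,108),(470,400),(150,468)])
inn=W([(103,285),(441,292),(272,467),(272,118)])
for P,rad in((out,.062),(inn,.0455)):
    f=lambda c:np.hypot(P[:,0]-c[0],P[:,1]-c[1])-(c[2] if len(c)>2 else rad)
    for x0 in([.55,.147],[.55,.147,rad]):
        s=least_squares(f,x0); print(s.x,f(s.x)*1000)
n=W([(268,50),(330,58),(268,105),(322,119)])
print(n, n[:2].mean(0),n[2:].mean(0))
```

```text
[0.5501 0.1462] [ 0.0088 -1.1968  0.5419 -0.6463 -0.2426 -1.0994 -2.6118 -0.5532 -5.3368]
[0.5497 0.1464 0.0607] [ 1.501  -0.0944  2.2064  0.4215  0.7332 -0.1908 -1.7148  0.7463 -3.6085]
[0.5505 0.1452] [ 0.2517  0.2502 -0.2157 -0.2453]
[0.5505 0.1452 0.0455] [ 0.2415  0.2401 -0.2266 -0.255 ]
[[0.489  0.1416 0.118 ]
 [0.4908 0.1577 0.118 ]
 [0.5021 0.1421 0.118 ]
 [0.5055 0.1564 0.118 ]] [0.4899 0.1497 0.118 ] [0.5038 0.1492 0.118 ]
```

Run:
```python
import cv2
c=cv2.imread('pics/w9.png')[115:295,210:425]
cv2.imwrite('pics/w9p.png',cv2.resize(c,None,fx=3,fy=3,interpolation=cv2.INTER_CUBIC))
```

```text
(no output)
```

View pics/w9p.png

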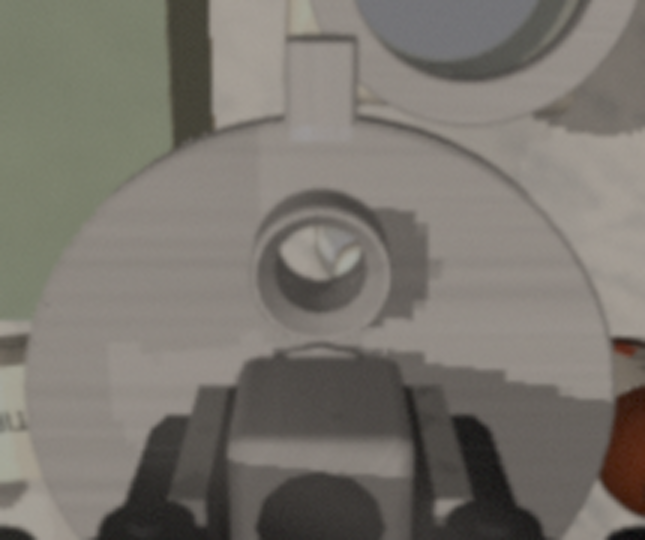

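Run:
```python
from h import *
from scipy.optimize import least_squares
p=snap('wrist','w11')
T=np.array(p['T_tool_cam'])
def tl(uv,z):
    u=cv2.undistortPoints(np.array([[uv]],float),np.array(p['intrinsics']),np.array(p['D'])).ravel()
    d=T[:3,:3]@[u[0],u[1],1]; c=T[:3,3]; return c+d*(z-c[2])/d[2]
def W(l,z): return np.array([tl((210+(u+.5)/3-.5,115+(v+.5)/3-.5),z) for u,v in l])
for zo in (.0232,.0212,.0252):
    P=W([(27,360),(60,260),(150,168),(220,128),(400,128),(500,180),(580,275),(612,370)],zo-.008)
    f=lambda c:np.hypot(P[:,0]-c[0],P[:,1]-c[1])-(c[2] if len(c)>2 else .054)
    for x0 in ([0,0],[0,0,.054]):
        s=least_squares(f,x0); print(zo,s.x*1000,np.round(f(s.x)*1000,1))
L=W([(286,38),(356,38),(285.5,140),(354,140)],.0152); print('lug',L*1000)
m1=L[:2].mean(0);m2=L[2:].mean(0);d=m1-m2;print(np.degrees(np.arctan2(d[1],d[0])))
print('port',W([(321,272)],.0032)*1000)
# vessel base edge z=.028
def V(l,z): return np.array([atz(p,(300+(u+.5)/4-.5,25+(v+.5)/4-.5),z) for u,v in l])
b=V([(40,75),(22,408)],.028);print(b);d=b[1]-b[0];print(np.degrees(np.arctan2(d[1],d[0])))
g=V([(255,190)],.08);print('guide',g)
```

```text
0.0232 [-0.5463  0.014 ] [-1.1 -0.6 -0.2  1.2  0.6 -0.4 -1.  -0.5]
0.0232 [ 1.2823  0.0641 52.5974] [-0.  -0.2 -0.3  0.8  0.2 -0.5 -0.6  0.6]
0.0212 [-0.4238 -0.0046] [-1.7 -0.8 -0.1  1.3  0.8 -0.3 -1.2 -1. ]
0.0212 [ 2.3266  0.0708 51.8948] [-0.  -0.2 -0.3  0.8  0.2 -0.5 -0.6  0.6]
0.0252 [-0.6725  0.0324] [-0.6 -0.4 -0.2  1.   0.4 -0.4 -0.8  0.1]
0.0252 [ 0.238   0.0573 53.3   ] [-0.  -0.2 -0.3  0.8  0.2 -0.5 -0.6  0.6]
lug [[66.7303 -4.7464 15.2   ]
 [66.7107  6.3701 15.2   ]
 [50.313  -5.0319 15.2   ]
 [50.2921  6.1998 15.2   ]]
0.7954242572441003
port [[31.5682  0.7421  3.2   ]]
[[0.4807 0.0817 0.028 ]
 [0.587  0.0745 0.028 ]]
-3.842936323918185
guide [[0.5201 0.1453 0.08  ]]
```

```bash
python3 -c "
from h import *
plan([(.5505,.1455,.25,.056),(.5505,.1455,.175,0)],g=0,maxd=.05)"
```

```text
2.7 1.9 2.7 0.019 0; 2.7 1.8 2.7 0.019 0; 2.7 1.8 2.7 0.019 0; 0.0 -0.0 3.7 0.000 0; 0.0 -0.0 3.7 0.000 0
```

>>> carry_out(series="2.7 1.9 2.7 0.019 0; 2.7 1.8 2.7 0.019 0; 2.7 1.8 2.7 0.018 0; 0 0 3.7 0 0; 0 0 3.5 0 0; 0 0 0 0 0; 0 0 0 0 0")

```text
clock: 12.18
tcp_pos: [0.5516, 0.1464, 0.1787]
orientation: [0.088, 3.138, 0.001]
contact_force: [0.1, 0.6, -2.1]
grip_width: 0.0272
```

Run:
```python
from h import *
show()
p=snap('wrist','w12')
for n in ('scene','side'): snap(n,n+'12')
a=cv2.imread('pics/scene12.png')[110:220,240:370]
b=cv2.imread('pics/side12.png')[150:280,220:370]
cv2.imwrite('pics/ss12.png',np.hstack([cv2.resize(a,(390,330),interpolation=2),cv2.resize(b,(400,330),interpolation=2)]))
```

```text
t12.18 p [0.5516 0.1464 0.1787] x [-0.9984  0.0563 -0.0019] y [0.0563 0.9984 0.0008] z [ 0.002   0.0007 -1.    ] F [ 0.0853  0.6472 -2.0895] M [-0.0192 -0.0522  0.0383] w 0.0272 q [-0.6717  0.3884  0.3853  1.8915 -0.1837  0.8939  1.3175]
```

View pics/w12.png

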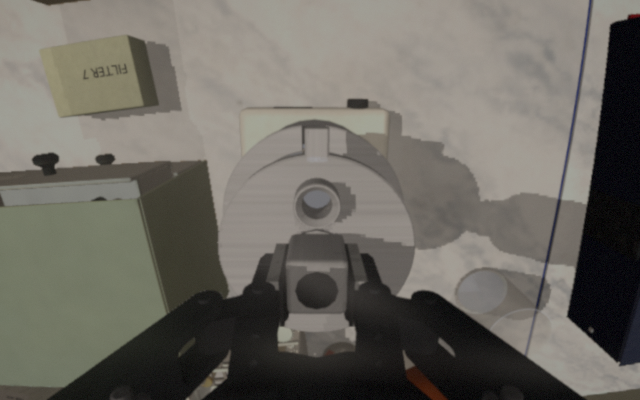

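View pics/ss12.png

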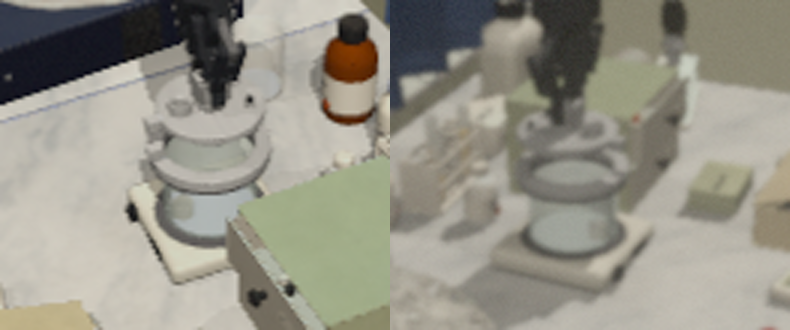

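Run:
```python
from h import *
p=snap('wrist','w13')
im=cv2.resize(p['color'],None,fx=3,fy=3,interpolation=cv2.INTER_CUBIC)
def draw(P,c):
    q=((proj(p,P)+.5)*3-.5).round().astype(int)
    cv2.polylines(im,[q],False,c,1)
t=np.linspace(0,2*np.pi,200)
for cx,cy,c in((.5503,.1455,(0,0,255)),):
    draw(np.c_[cx+.062*np.cos(t),cy+.062*np.sin(t),t*0+.118],c)
    a=np.radians(-3.9);R=np.array([[np.cos(a),-np.sin(a)],[np.sin(a),np.cos(a)]])
    for s in(-.0075,.0075):
        l=np.array([[-.0455,s],[-.0625,s]])@R.T+[cx,cy]; draw(np.c_[l,[.118]*2],(0,255,0))
    l=np.array([[-.07,-.07],[-.07,.07],[.07,.07],[.07,-.07],[-.07,-.07]])@R.T+[cx,cy]; draw(np.c_[l,[.028]*5],(255,0,0))
cv2.imwrite('pics/w13o.png',im[85*3:270*3,200*3:440*3])
```

```text
(no output)
```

View pics/w13o.png

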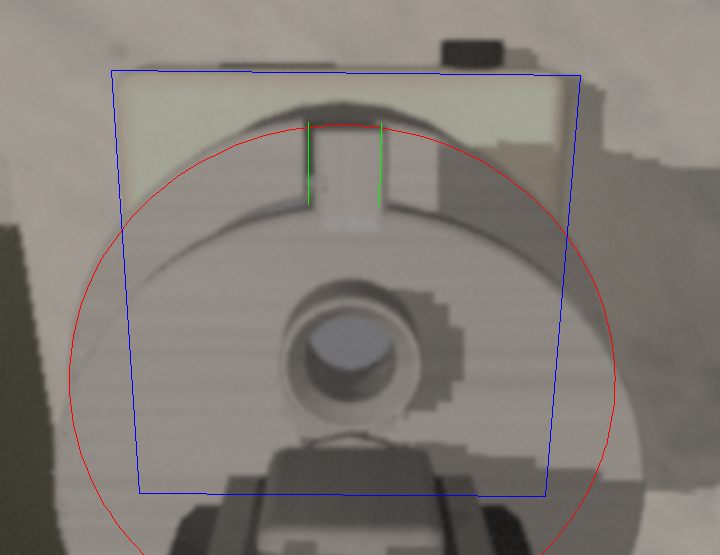

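Run:
```python
import cv2
im=cv2.imread('pics/w13.png')
g=cv2.createCLAHE(6,(8,8)).apply(cv2.cvtColor(im,cv2.COLOR_BGR2GRAY))
cv2.imwrite('pics/w13c.png',cv2.resize(g[85:270,200:440],None,fx=3,fy=3,interpolation=cv2.INTER_CUBIC))
```

```text
(no output)
```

View pics/w13c.png

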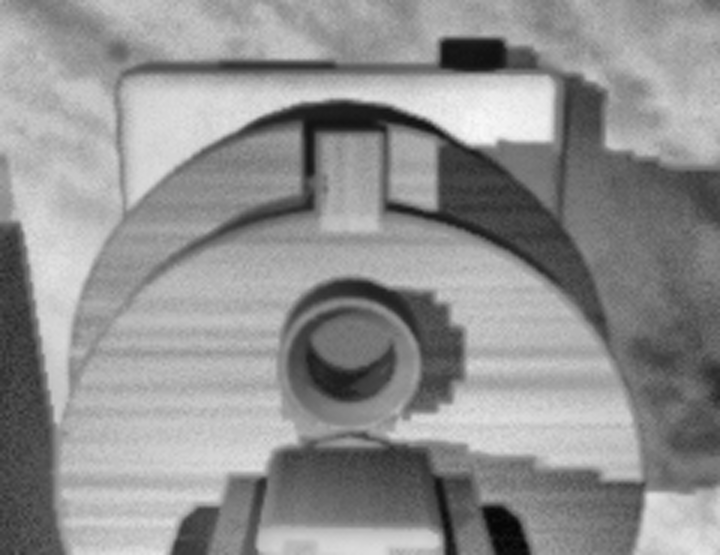

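Run:
```python
from h import *
from scipy.optimize import least_squares
p=snap('wrist','w14')
o=r.get_obs();tz=o['tcp_pos'][2]
def W(l,z): return np.array([atz(p,(200+(u+.5)/3-.5,85+(v+.5)/3-.5),z) for u,v in l])
P=W([(72,350),(90,285),(125,220),(180,168),(250,132),(300,124),(390,126),(440,138),(500,165),(560,220),(590,270),(605,320)],.118)
f=lambda c:np.hypot(P[:,0]-c[0],P[:,1]-c[1])-(c[2] if len(c)>2 else .062)
for x0 in([.55,.147],[.55,.147,.062]):
    s=least_squares(f,x0); print(s.x,np.round(f(s.x)*1000,1))
n=W([(304,124),(304,200)],.118); print('notch left',n)
L=W([(318,128),(384,128),(316,228),(384,228)],tz-.0152); print('lug',L)
print('lug mid',L[:2].mean(0),L[2:].mean(0))
print('port',W([(351,362)],tz-.0032))
D=W([(60,420),(75,370),(120,305),(200,240),(420,212),(520,255),(590,320),(640,430)],tz-.0152)
f=lambda c:np.hypot(D[:,0]-c[0],D[:,1]-c[1])-(c[2] if len(c)>2 else .054)
for x0 in([.55,.147],[.55,.147,.054]):
    s=least_squares(f,x0); print('disc',s.x,np.round(f(s.x)*1000,1))
```

```text
[0.5491 0.1456] [-0.4 -0.7  0.   0.3  0.6 -0.2 -0.3 -0.1  0.4  0.2 -0.2 -0.8]
[0.5482 0.1456 0.0613] [ 0.1 -0.4  0.1  0.3  0.4 -0.3 -0.5 -0.3  0.4  0.4  0.2 -0.3]
notch left [[0.4875 0.1414 0.118 ]
 [0.5033 0.1402 0.118 ]]
lug [[0.4846 0.1459 0.1633]
 [0.4853 0.1563 0.1633]
 [0.5007 0.1445 0.1633]
 [0.5013 0.1556 0.1633]]
lug mid [0.485  0.1511 0.1633] [0.501  0.15   0.1633]
port [[0.5201 0.1491 0.1753]]
disc [0.5514 0.1469] [-0.5 -0.1 -0.2  0.4  0.4  0.  -0.3 -0.5]
disc [0.5502 0.1469 0.0531] [-0.1  0.2 -0.2  0.2  0.1 -0.1 -0.2  0.1]
```

>>> carry_out(series="0.14 -0.14 1.0 -0.01 0; 0 0 0.8 0 0; 0 0 0.4 0 0; 0 0 0.3 0 0; 0 0 0.2 0 0; 0 0 0 0 0")

```text
clock: 13.18
tcp_pos: [0.5491, 0.145, 0.1502]
orientation: [-0.072, -3.141, 0.0]
contact_force: [0.4, 0.9, -3.4]
grip_width: 0.0266
```

Run:
```python
from h import *
show()
p=snap('wrist','w15')
im=p['color']
g=cv2.createCLAHE(6,(8,8)).apply(cv2.cvtColor(im,cv2.COLOR_BGR2GRAY))
cv2.imwrite('pics/w15c.png',cv2.resize(g[85:270,200:440],None,fx=3,fy=3,interpolation=cv2.INTER_CUBIC))
```

```text
t13.18 p [0.5491 0.145  0.1502] x [-0.9989  0.0458  0.    ] y [ 0.0458  0.9989 -0.    ] z [-0. -0. -1.] F [ 0.3501  0.9299 -3.4229] M [ 0.0064  0.0176 -0.0334] w 0.0266 q [-0.6577  0.4224  0.3704  1.9186 -0.2013  0.8364  1.3436]
```

View pics/w15c.png

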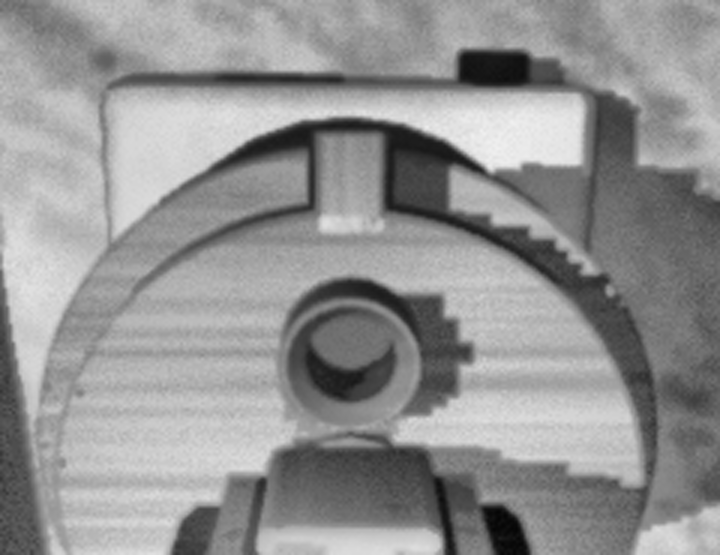

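>>> carry_out(series="0 0 0.2 0 0; 0 0 0.2 0 0; 0 0 0.1 0 0; 0 0 0 0 0")

```text
clock: 13.72
tcp_pos: [0.549, 0.145, 0.1452]
orientation: [-0.072, -3.141, 0.0]
contact_force: [0.1, 1.1, -2.9]
grip_width: 0.0272
```

```bash
python3 -c "
from h import *
show()"
```

```text
t13.72 p [0.549  0.145  0.1452] x [-0.9989  0.0458  0.0002] y [ 0.0458  0.9989 -0.0001] z [-0.0002 -0.0001 -1.    ] F [ 0.1465  1.1277 -2.9174] M [0.0181 0.0009 0.0213] w 0.0272 q [-0.6554  0.4292  0.3679  1.9223 -0.2049  0.8264  1.3466]
```

>>> carry_out(series="0 0 0.1 0 0; 0 0 0.1 0 0; 0 0 0.1 0 0; 0 0 0 0 0")

```text
clock: 14.22
tcp_pos: [0.549, 0.145, 0.1422]
orientation: [-0.072, -3.141, 0.0]
contact_force: [-0.3, 0.2, -3.1]
grip_width: 0.0271
```

>>> carry_out(series="0 0 0.1 0 0; 0 0 0 0 0")

```text
clock: 14.48
tcp_pos: [0.5491, 0.1451, 0.1415]
orientation: [0.072, 3.141, 0.0]
contact_force: [-1.0, 0.2, -0.7]
grip_width: 0.027
```

>>> carry_out(series="0 0 0.05 0 0; 0 0 0 0 0")

```text
clock: 14.72
tcp_pos: [0.5491, 0.1451, 0.1414]
orientation: [0.072, 3.141, 0.001]
contact_force: [-4.1, -0.3, 5.8]
grip_width: 0.0272
```

>>> carry_out(series="0 0 0 0 0.45; 0 0 0 0 0.6; 0 0 0 0 0.8; 0 0 0 0 0.8; 0 0 -1 0 0.8; 0 0 -3 0 0.8; 0 0 -5 0 0.8; 0 0 -5 0 0.8")

```text
clock: 15.72
tcp_pos: [0.5489, 0.1448, 0.2828]
orientation: [0.072, 3.141, -0.0]
contact_force: [1.4, 0.2, -0.1]
grip_width: 0.068
```

Run:
```python
from h import *
show()
p=snap('wrist','w16')
for n in ('scene','side'): snap(n,n+'16')
a=cv2.imread('pics/scene16.png')[110:220,240:370]
b=cv2.imread('pics/side16.png')[150:280,220:370]
cv2.imwrite('pics/ss16.png',np.hstack([cv2.resize(a,(390,330),interpolation=2),cv2.resize(b,(400,330),interpolation=2)]))
```

```text
t15.72 p [0.5489 0.1448 0.2828] x [-0.9989  0.0461 -0.0002] y [ 0.0461  0.9989 -0.0001] z [ 0.0002 -0.0001 -1.    ] F [ 1.3684  0.2209 -0.1105] M [ 0.0515 -0.0689  0.0154] w 0.0680 q [-0.7082  0.27    0.4185  1.7885 -0.1213  1.1083  1.2758]
```

View pics/w16.png

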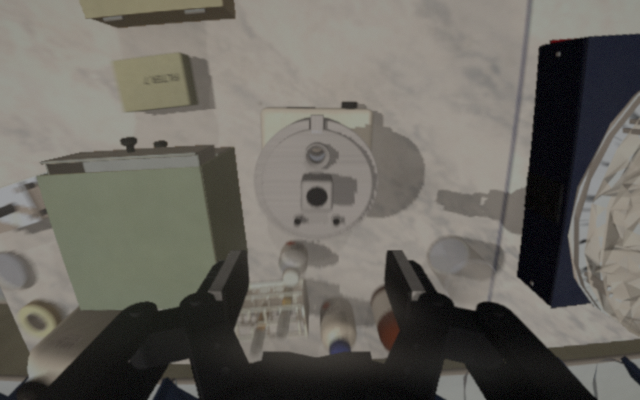

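View pics/ss16.png

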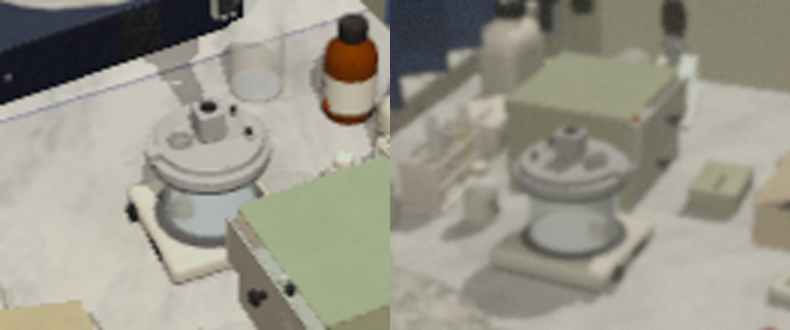

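Run:
```python
from h import *
c=cv2.imread('pics/w16.png')[95:250,240:395]
cv2.imwrite('pics/w16z.png',cv2.resize(c,None,fx=3.8,fy=3.8,interpolation=cv2.INTER_CUBIC))
plan([(.56,.10,.36,0),(.64,-.25,.37,0)],g=.8)
```

```text
-0.6 -2.2 -3.8 0.000 0.8; -0.6 -2.2 -3.8 0.000 0.8; -1.6 -5.8 -0.2 0.000 0.8; -1.6 -5.8 -0.2 0.000 0.8; -1.6 -5.8 -0.2 0.000 0.8; -1.6 -5.8 -0.2 0.000 0.8; -1.6 -5.8 -0.2 0.000 0.8; -1.6 -5.8 -0.2 0.000 0.8
```

View pics/w16z.png

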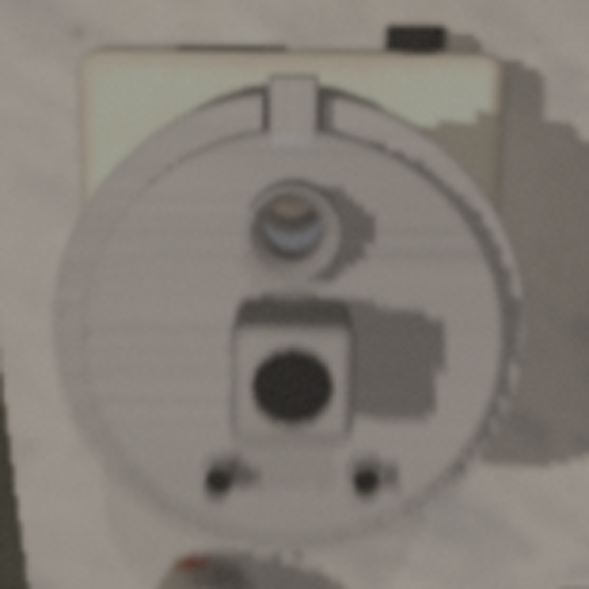

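Run:
```python
from h import *
p=snap('wrist','w17')
W={}
for k,u,v,z in [('port',293,230,.138),('grip',291,386,.16),('n1',218,480,.136),('n2',366,480,.136),('lug',294,76,.126)]:
    W[k]=atz(p,(240+(u+.5)/3.8-.5,95+(v+.5)/3.8-.5),z); print(k,W[k])
nm=(W['n1']+W['n2'])/2; d=W['lug']-nm; print('yaw',np.degrees(np.arctan2(-d[1],-d[0])),np.linalg.norm(d[:2]))
u=d[:2]/np.linalg.norm(d[:2]); print('port est from nip',nm[:2]+u*.065,'from lug',W['lug'][:2]-u*.0355,'from grip',W['grip'][:2]+u*.031)
```

```text
port [0.5213 0.1482 0.138 ]
grip [0.5537 0.1461 0.16  ]
n1 [0.5862 0.1256 0.136 ]
n2 [0.5881 0.1641 0.136 ]
lug [0.4859 0.1502 0.126 ]
yaw -3.0249396236524215 0.10137079602234052
port est from nip [0.5222 0.1483] from lug [0.5214 0.1483] from grip [0.5228 0.1477]
```

>>> carry_out(series="-0.6 -2.2 -3.8 0 0.8; -0.6 -2.2 -3.8 0 0.8; -1.6 -5.8 -0.2 0 0.8; -1.6 -5.8 -0.2 0 0.8; -1.6 -5.8 -0.2 0 0.8; -1.6 -5.8 -0.2 0 0.8; -1.6 -5.8 -0.2 0 0.8; -1.6 -5.8 -0.2 0 0.8")

```text
clock: 16.92
tcp_pos: [0.6389, -0.2528, 0.367]
orientation: [-0.071, -3.138, -0.002]
contact_force: [0.6, 0.2, 0.3]
grip_width: 0.0684
```

>>> carry_out(series="0 0 0 0 0.8; 0 0 0 0 0.8")

```text
clock: 17.18
tcp_pos: [0.6387, -0.251, 0.3671]
orientation: [-0.072, -3.138, -0.002]
contact_force: [-0.4, 0.0, 0.3]
grip_width: 0.0681
```

Run:
```python
from h import *
show()
p=snap('wrist','w18')
for q,z in [('head',.161),('long_probe',.01),('short_probe',.01),('holder',0)]:
    for a in spotter.mark_of(p,q)[:2]: print(q,round(a['confidence'],2),np.round(a['uv'],1),atz(p,a['uv'],z))
```

```text
t17.18 p [ 0.6387 -0.251   0.3671] x [-0.9989  0.0462  0.0026] y [0.0462 0.9989 0.0011] z [-0.0026  0.0012 -1.    ] F [-0.4244  0.048   0.2969] M [-0.0059 -0.0139  0.0184] w 0.0681 q [-0.1034  0.4634  0.5924  1.3836 -0.2573  1.3745  2.0152]
head 0.59 [314.8 117.5] [ 0.5773 -0.2489  0.161 ]
long_probe 0.97 [313.2 113.5] [ 0.579  -0.2519  0.01  ]
short_probe 0.86 [269.8 128.1] [ 0.5977 -0.3209  0.01  ]
holder 0.69 [292.6 120.7] [ 0.5888 -0.2852  0.    ]
```

View pics/w18.png

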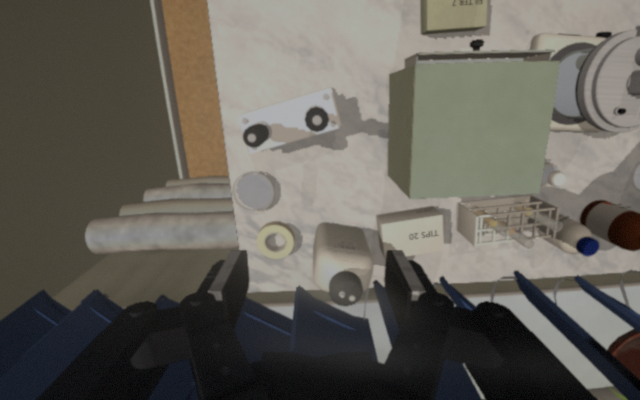

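Run:
```python
from h import *
p=snap('wrist','w19')
c=p['color'][80:160,235:345]
cv2.imwrite('pics/w19z.png',cv2.resize(c,None,fx=7,fy=7,interpolation=cv2.INTER_CUBIC))
```

```text
(no output)
```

View pics/w19z.png

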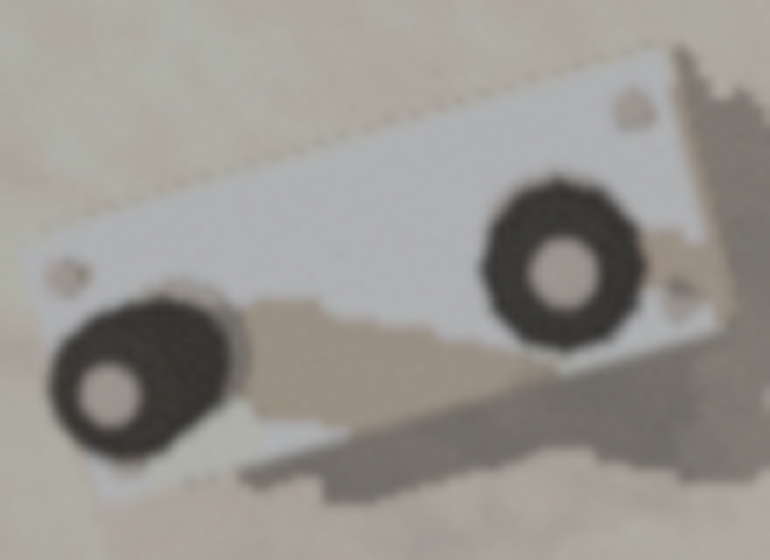

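Run:
```python
from h import *
p=snap('wrist','w20')
X=atz(p,(235+(563.5)/7-.5,80+(273.5)/7-.5),.188);print(X)
X2=atz(p,(235+(563.5)/7-.5,80+(265.5)/7-.5),.184);print(X2)
S=atz(p,(235+110/7-.5,80+394/7-.5),.154);print('short',S)
cor=[atz(p,(235+u/7-.5,80+v/7-.5),.06) for u,v in [(35,245),(670,48),(730,322),(105,500)]]
print(np.array(cor),np.mean(cor,0)); d=cor[1]-cor[0]; d/=np.linalg.norm(d); print(d, np.mean(cor,0)+.0375*d,np.mean(cor,0)-.0375*d)
plan([(X[0],X[1],.25,0),(X[0],X[1],.152,0)],g=.5)
```

```text
[ 0.5781 -0.2479  0.188 ]
[ 0.5772 -0.2478  0.184 ]
short [ 0.5954 -0.3216  0.154 ]
[[ 0.5748 -0.3538  0.06  ]
 [ 0.5436 -0.2259  0.06  ]
 [ 0.5965 -0.2155  0.06  ]
 [ 0.6265 -0.3453  0.06  ]] [ 0.5854 -0.2851  0.06  ]
[-0.2368  0.9716  0.    ] [ 0.5765 -0.2487  0.06  ] [ 0.5942 -0.3215  0.06  ]
2.0 -0.0 4.0 0.000 0.5; 2.0 -0.0 4.0 0.000 0.5; 2.0 -0.0 4.0 0.000 0.5; 0.0 -0.0 4.9 0.000 0.5; 0.0 -0.0 4.9 0.000 0.5
```

>>> carry_out(series="2 0 4 0 0.5; 2 0 4 0 0.5; 2 0 4 0 0.5; 0 0 2 0 0.5; 0 0 1 0 0.5; 0 0 0 0 0.5; 0 0 0 0 0.5")

```text
clock: 18.4
tcp_pos: [0.5799, -0.249, 0.2198]
orientation: [0.071, 3.139, -0.001]
contact_force: [-0.1, 0.2, -0.6]
grip_width: 0.0428
```

Run:
```python
from h import *
show()
p=snap('wrist','w21')
```

```text
t18.40 p [ 0.5799 -0.249   0.2198] x [-0.999   0.0455 -0.0017] y [ 0.0455  0.999  -0.0005] z [ 0.0017 -0.0006 -1.    ] F [-0.1368  0.231  -0.6086] M [0.0109 0.0496 0.0281] w 0.0428 q [-0.101   0.4668  0.5606  1.7168 -0.2817  1.0373  2.0809]
```

View pics/w21.png

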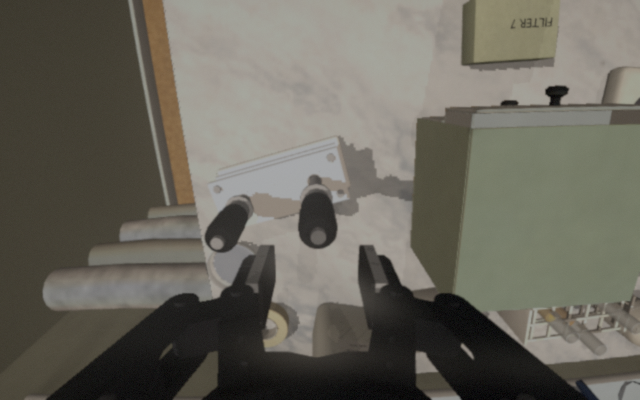

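Run:
```python
from h import *
p=snap('wrist','w22')
print(atz(p,(318.5,237),.188))
for z in (.10,.12,.15): print(z,atz(p,(447,125),z),atz(p,(460,305),z))
print(atz(p,(415,118),0),atz(p,(411,242),0))
```

```text
[ 0.5783 -0.2472  0.188 ]
0.1 [ 0.525  -0.1394  0.1   ] [ 0.7013 -0.1107  0.1   ]
0.12 [ 0.523  -0.1476  0.12  ] [ 0.6855 -0.1213  0.12  ]
0.15 [ 0.5201 -0.1601  0.15  ] [ 0.6618 -0.1371  0.15  ]
[ 0.5256 -0.135   0.    ] [ 0.6793 -0.1324  0.    ]
```

>>> carry_out(series="0.15 0.15 2.5 0 0.5; 0 0 2.5 0 0.5; 0 0 1.6 0 0.5; 0 0 0 0 0.5; 0 0 0 0 0.25; 0 0 0 0 0; 0 0 0 0 0; 0 0 0 0 0", grip_force=50)

```text
clock: 19.5
tcp_pos: [0.5783, -0.2483, 0.1539]
orientation: [0.073, 3.139, -0.002]
contact_force: [-0.2, -2.7, 6.0]
grip_width: 0.0227
```

Run:
```python
from h import *
show()
p=snap('wrist','w23')
```

```text
t19.50 p [ 0.5783 -0.2483  0.1539] x [-0.9989  0.0463 -0.0022] y [ 0.0463  0.9989 -0.0014] z [ 0.0022 -0.0015 -1.    ] F [-0.2069 -2.7097  6.0429] M [-1.0506  0.0154  0.0392] w 0.0227 q [-0.0741  0.5368  0.5253  1.777  -0.3292  0.9133  2.1176]
```

View pics/w23.png

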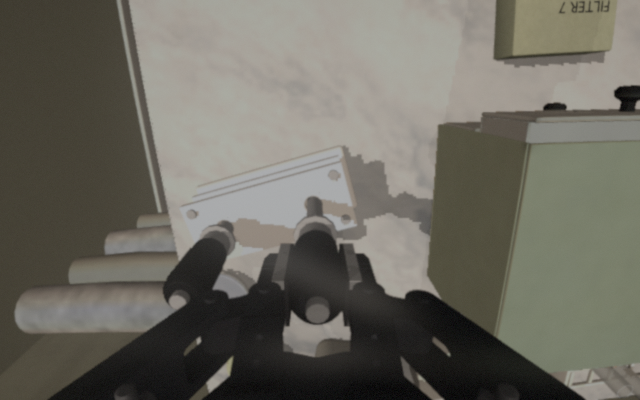

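>>> carry_out(series="0 0 -0.5 0 0; 0 0 -1.5 0 0; 0 0 -2.5 0 0; 0 0 -3 0 0; 0 0 -4 0 0; 0 0 -5 0 0; 0 0 -2 0 0; 0 0 0 0 0")

```text
clock: 20.55
tcp_pos: [0.5781, -0.2462, 0.3388]
orientation: [0.07, 3.139, 0.002]
contact_force: [0.5, -0.7, -2.2]
grip_width: 0.0227
```

Run:
```python
from h import *
show()
snap('scene','s24'); snap('side','d24'); snap('wrist','w24')
a=cv2.imread('pics/s24.png')[130:310,300:480]
b=cv2.imread('pics/d24.png')[60:240,240:420]
c=cv2.imread('pics/w24.png')[160:340,230:410]
cv2.imwrite('pics/24.png',np.hstack([cv2.resize(x,(264,264),interpolation=2) for x in(a,b,c)]))
```

```text
t20.55 p [ 0.5781 -0.2462  0.3388] x [-0.999   0.0447 -0.0017] y [0.0447 0.999  0.0013] z [ 0.0017  0.0013 -1.    ] F [ 0.4544 -0.671  -2.1871] M [-0.0027  0.0187  0.0202] w 0.0227 q [-0.1415  0.3629  0.6056  1.5803 -0.2155  1.2645  2.0248]
```

View pics/24.png

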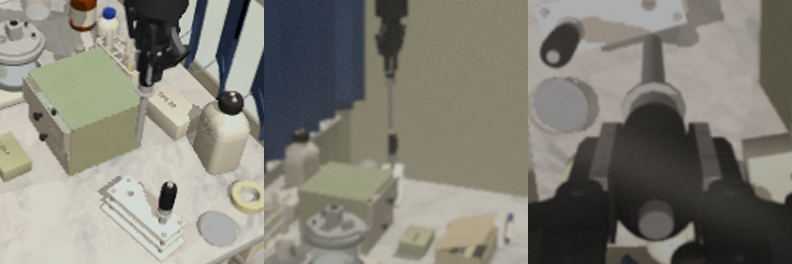

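Run:
```python
from h import *
plan([(.56,-.05,.345,0),(.522,.148,.325,0)],g=0,maxd=.05)
```

```text
0.6 4.9 -0.2 0.000 0; 0.6 4.9 -0.2 0.000 0; 0.6 4.9 -0.2 0.000 0; 0.6 4.9 -0.2 0.000 0; 0.9 3.9 0.4 0.000 0; 0.9 3.9 0.4 0.000 0; 0.9 3.9 0.4 0.000 0; 0.9 3.9 0.4 0.000 0
0.9 3.9 0.4 0.000 0
```

>>> carry_out(series="0.6 4.9 -0.2 0 0; 0.6 4.9 -0.2 0 0; 0.6 4.9 -0.2 0 0; 0.6 4.9 -0.2 0 0; 0.9 3.9 0.4 0 0; 0.9 3.9 0.4 0 0; 0.9 3.9 0.4 0 0; 0.9 3.9 0.4 0 0")

```text
clock: 21.7
tcp_pos: [0.5325, 0.1085, 0.328]
orientation: [-0.071, -3.138, 0.001]
contact_force: [0.7, -0.9, -2.2]
grip_width: 0.0225
```

>>> carry_out(series="0.9 3.9 0.4 0 0; 0 0 0 0 0; 0 0 0 0 0")

```text
clock: 22.08
tcp_pos: [0.5261, 0.146, 0.3247]
orientation: [-0.072, -3.139, 0.002]
contact_force: [0.4, -0.7, -1.3]
grip_width: 0.0224
```

Run:
```python
from h import *
show()
snap('scene','s25'); snap('side','d25'); p=snap('wrist','w25')
o=r.get_obs();R=Ro.from_rotvec(o['orientation']).as_matrix()
def P(n,P_): pass
a=cv2.imread('pics/s25.png')[60:190,250:380]
b=cv2.imread('pics/d25.png')[110:240,220:350]
cv2.imwrite('pics/25.png',np.hstack([cv2.resize(x,(400,400),interpolation=2) for x in(a,b)]))
```

```text
t22.07 p [0.5261 0.146  0.3247] x [-0.9989  0.0459  0.0019] y [ 0.0459  0.9989 -0.0015] z [-0.002  -0.0014 -1.    ] F [ 0.4214 -0.6945 -1.2502] M [-0.0225 -0.0047  0.0421] w 0.0224 q [-0.7433  0.1944  0.4217  1.7793 -0.0846  1.1881  1.228 ]
```

View pics/25.png

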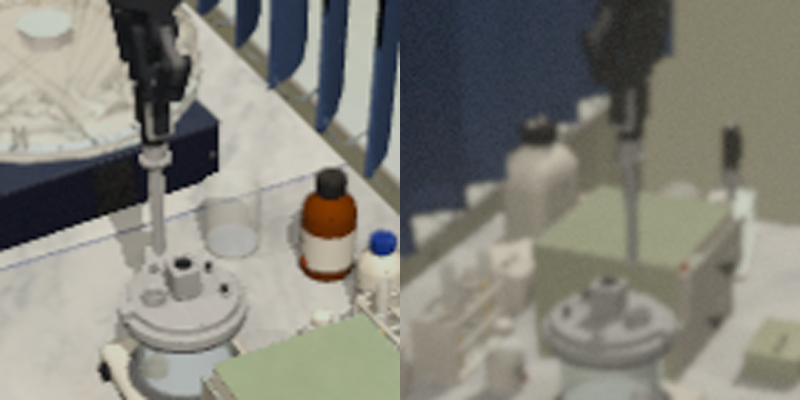

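View pics/w25.png

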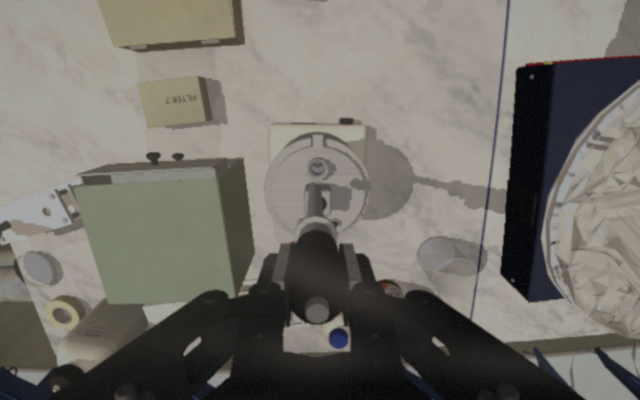

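Run:
```python
from h import *
c=cv2.imread('pics/w25.png')[125:245,255:380]
c=cv2.resize(c,None,fx=5,fy=5,interpolation=cv2.INTER_CUBIC)
cv2.imwrite('pics/w25z.png',c)
```

```text
(no output)
```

View pics/w25z.png

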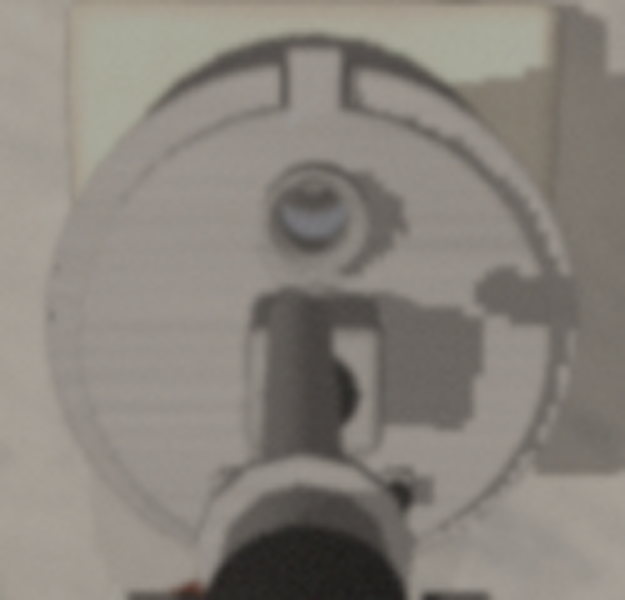

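Run:
```python
from h import *
p=snap('wrist','w26'); T=np.array(p['T_tool_cam'])
o=r.get_obs();R=Ro.from_rotvec(o['orientation']).as_matrix()
K=np.array(p['intrinsics']);D=np.array(p['D'])
def tray(uv):
    u=cv2.undistortPoints(np.array([[uv]],float),K,D).ravel(); return T[:3,3],T[:3,:3]@[u[0],u[1],1]
def px(u,v): return (255+(u+.5)/5-.5,125+(v+.5)/5-.5)
for u,v in [(301.5,288),(301.5,310),(301.5,360),(301.5,440)]:
    c,d=tray(px(u,v)); 
    s=-c[0]/d[0]; print('x=0 hit',(c+s*d)*1000,'  at z=.1439',(c+d*(.1439-c[2])/d[2])*1000)
for u,v in [(316.5,221),(313,217)]:
    X=atz(p,px(u,v),.138); print('port',X,R.T@(X-o['tcp_pos'])*1000)
X=atz(p,px(316,47),.126);print('lug tip',X)
# projected model overlay: axis of probe at x=y=0
q=[]
for z in (.0399,.06,.10,.1389,.1439):
    X=o['tcp_pos']+R@np.array([0,0,z]); q.append(proj(p,X)[0])
print((np.array(q)-[255,125]+.5)*5-.5)
```

```text
x=0 hit [  0.      -0.8181 164.774 ]   at z=.1439 [  5.5438  -0.7228 143.9   ]
x=0 hit [  0.      -0.7571 148.4511]   at z=.1439 [  1.2784  -0.7361 143.9   ]
x=0 hit [  0.      -0.639  116.8326]   at z=.1439 [ -8.5598  -0.7669 143.9   ]
x=0 hit [ 0.     -0.4935 77.8176]   at z=.1439 [-24.7375  -0.8179 143.9   ]
port [0.5181 0.1478 0.138 ] [  8.8047   2.1739 187.6492]
port [0.5172 0.1471 0.138 ] [  9.675    1.4288 187.6497]
lug tip [0.4828 0.1495 0.126 ]
[[305.3489 548.3718]
 [305.5731 486.7068]
 [305.9173 392.2412]
 [306.1644 324.5904]
 [306.1916 317.1514]]
```

>>> carry_out(series="0.6 0.15 0 0 0; 0 0 1 0 0; 0 0 1 0 0; 0 0 0 0 0; 0 0 0 0 0")

```text
clock: 22.9
tcp_pos: [0.5208, 0.1483, 0.3057]
orientation: [-0.072, -3.141, 0.0]
contact_force: [-0.7, -0.3, -0.9]
grip_width: 0.0226
```

Run:
```python
from h import *
show()
snap('scene','s27'); snap('side','d27'); p=snap('wrist','w27')
c=cv2.imread('pics/w27.png')[125:245,255:380]
cv2.imwrite('pics/w27z.png',cv2.resize(c,None,fx=5,fy=5,interpolation=cv2.INTER_CUBIC))
a=cv2.imread('pics/s27.png')[90:180,260:350]
b=cv2.imread('pics/d27.png')[150:240,240:330]
cv2.imwrite('pics/27.png',np.hstack([cv2.resize(x,(400,400),interpolation=2) for x in(a,b)]))
```

```text
t22.90 p [0.5208 0.1483 0.3057] x [-0.9989  0.0459  0.0001] y [ 0.0459  0.9989 -0.0002] z [-0.0001 -0.0001 -1.    ] F [-0.6712 -0.308  -0.8765] M [-0.0019 -0.0182  0.0477] w 0.0226 q [-0.7468  0.1999  0.4164  1.8164 -0.0882  1.1435  1.2237]
```

View pics/w27z.png

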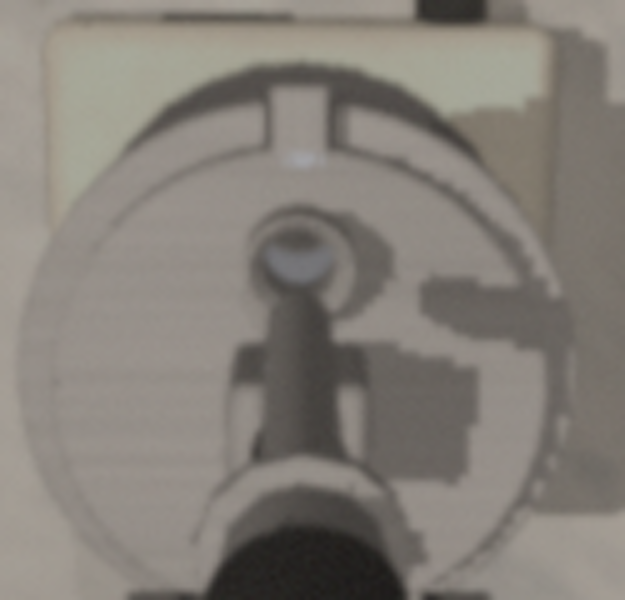

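View pics/27.png

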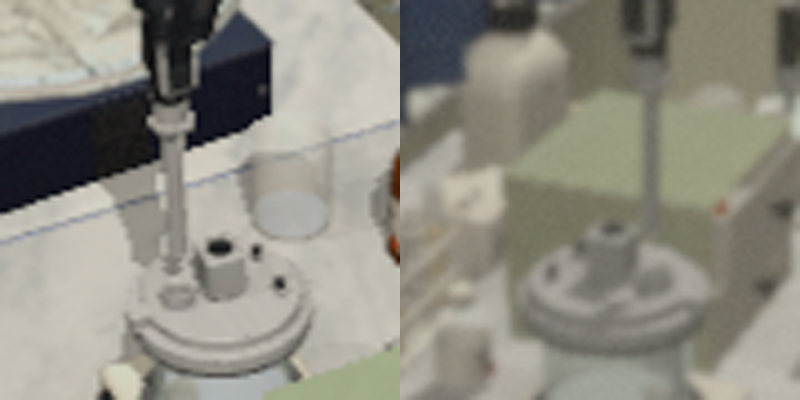

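Run:
```python
from h import *
w=snap('wrist','w28');s=snap('scene','s28');d=snap('side','d28')
def px(u,v): return (255+(u+.5)/5-.5,125+(v+.5)/5-.5)
tip=dict(w=px(299,287),s=(298.6,151),d=(296.2,202))
port=dict(w=px(302,268),s=(300.0,156),d=(297.3,212.4))
C=dict(w=w,s=s,d=d)
for n,D in (('tip',tip),('port',port)):
    print(n,*tri([ray(C[k],D[k]) for k in D]),*tri([ray(C[k],D[k]) for k in 'sd']))
    z=.1618 if n=='tip' else .138
    for k in D: print(k,atz(C[k],D[k],z))
o=r.get_obs();R=Ro.from_rotvec(o['orientation']).as_matrix()
for k in C: print(k,'pred tip',proj(C[k],o['tcp_pos']+R@np.array([0,0,.1439]))[0],'obs',tip[k],'pred port',proj(C[k],[.5176,.147,.138])[0],'obs',port[k])
```

```text
tip [0.5181 0.1445 0.157 ] [0.003310257292507451, 0.004713617016060703, 0.005280565464552728] [0.519  0.1406 0.1573] [0.004318754308064114, 0.0043187543080642436]
w [0.5153 0.1475 0.1618]
s [0.5121 0.1326 0.1618]
d [0.5209 0.1453 0.1618]
port [0.5196 0.1464 0.1299] [0.0013838896860707082, 0.001844209743304284, 0.002034868351292982] [0.5195 0.1447 0.13  ] [0.0016180478136924345, 0.001618047813692253]
w [0.5177 0.1479 0.138 ]
s [0.5175 0.1369 0.138 ]
d [0.5113 0.1607 0.138 ]
w pred tip [315.6523 187.7579] obs (314.4, 182.0) pred port [314.1107 178.1341] obs (315.0, 178.2)
s pred tip [299.059  146.9494] obs (298.6, 151) pred port [298.5662 154.0245] obs (300.0, 156)
d pred tip [295.7522 202.3403] obs (296.2, 202) pred port [297.1162 210.0095] obs (297.3, 212.4)
```

Run:
```python
from h import *
s=cv2.imread('pics/s28.png');d=cv2.imread('pics/d28.png')
a=s[105:165,275:325];b=d[160:220,270:320]
cv2.imwrite('pics/28.png',np.hstack([cv2.resize(x,(400,480),interpolation=cv2.INTER_CUBIC) for x in(a,b)]))
```

```text
(no output)
```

View pics/28.png

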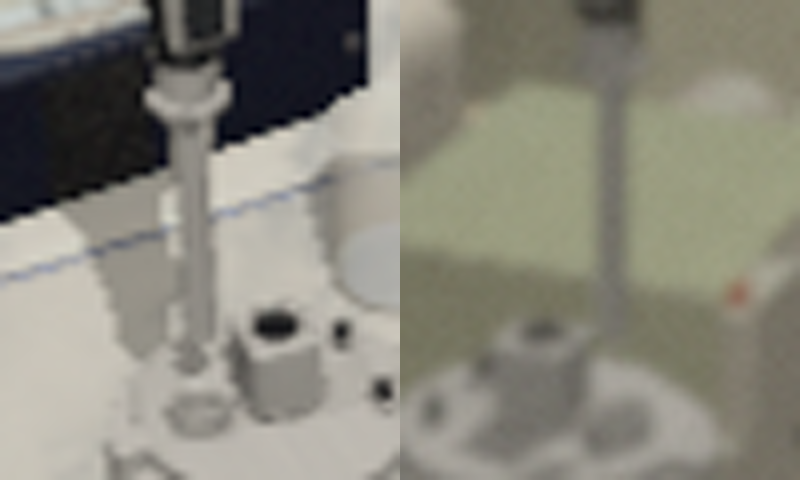

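Run:
```python
from h import *
s=snap('scene','s29');d=snap('side','d29')
o=r.get_obs();R=Ro.from_rotvec(o['orientation']).as_matrix()
for n,c,off in(('s',s,(275,105)),('d',d,(270,160))):
    im=cv2.resize(c['color'][off[1]:off[1]+60,off[0]:off[0]+50],(400,480),interpolation=cv2.INTER_CUBIC)
    f=lambda X:tuple(int(v) for v in ((proj(c,X)[0]-off+.5)*8-.5).round())
    P=lambda x,y,z:f(o['tcp_pos']+R@np.array([x,y,z])/1000)
    cv2.line(im,P(0,0,40),P(0,0,144),(0,0,255),1)
    for z in(40,139,144): cv2.circle(im,P(0,0,z),3,(0,0,255),-1)
    for k in np.linspace(0,6.28,40): 
        cv2.circle(im,f(np.array([.5176+.0115*np.cos(k),.147+.0115*np.sin(k),.138])),1,(0,255,0),-1)
        cv2.circle(im,f(o['tcp_pos']+R@np.array([.0135*np.cos(k),.0135*np.sin(k),.040])),1,(255,0,0),-1)
    cv2.imwrite('pics/29%s.png'%n,im)
cv2.imwrite('pics/29.png',np.hstack([cv2.imread('pics/29s.png'),cv2.imread('pics/29d.png')]))
```

```text
(no output)
```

View pics/29.png

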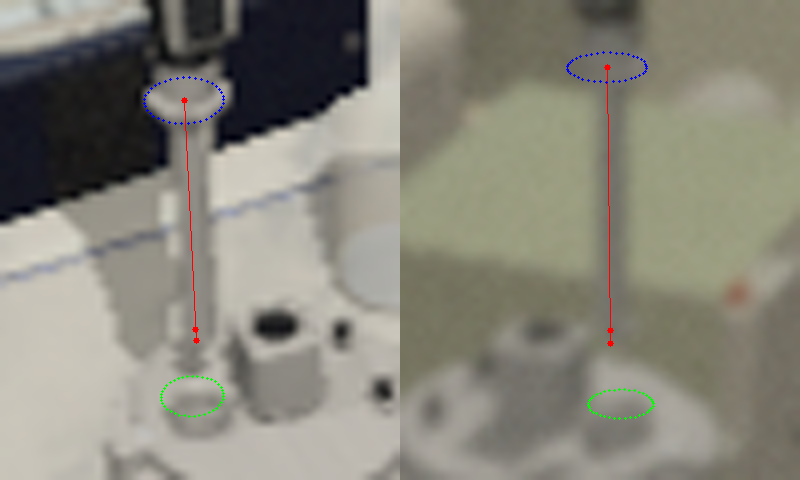

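Run:
```python
from h import *
s=snap('scene','s30');d=snap('side','d30')
for c,off,g in((s,(275,105),(275,325)),(d,(270,160),(145,328))):
    uv=((g[0]+.5)/8-.5+off[0],(g[1]+.5)/8-.5+off[1])
    print(uv,proj(c,[.5487,.1455,.160])[0],atz(c,uv,.16))
g=[ray(s,(275/8+275-.44,325/8+105-.44)),ray(d,(145/8+270-.44,328/8+160-.44))];print(tri(g))
im=[]
for c,off in((s,(270,125)),(d,(265,185))):
    a=cv2.resize(c['color'][off[1]:off[1]+60,off[0]:off[0]+60],(390,390),interpolation=cv2.INTER_CUBIC)
    f=lambda X:tuple(int(v) for v in ((proj(c,X)[0]-off+.5)*6.5-.5).round())
    for k in np.linspace(0,6.28,90):
        for rr,z,col in((.054,.126,(0,255,0)),(.062,.118,(0,0,255)),(.012,.160,(255,0,0))):
            cv2.circle(a,f(np.array([.5487+rr*np.cos(k),.1455+rr*np.sin(k),z])),1,col,-1)
        cv2.circle(a,f(np.array([.5176+.0115*np.cos(k),.147+.0115*np.sin(k),.138])),1,(255,0,255),-1)
    im.append(a)
cv2.imwrite('pics/30.png',np.hstack(im))
```

```text
(308.9375, 145.1875) [308.1962 145.3388] [0.5509 0.1452 0.16  ]
(287.6875, 200.5625) [287.1167 201.041 ] [0.5485 0.142  0.16  ]
(array([0.549 , 0.143 , 0.1611]), [0.001160684398433381, 0.0011606843984336276])
```

View pics/30.png

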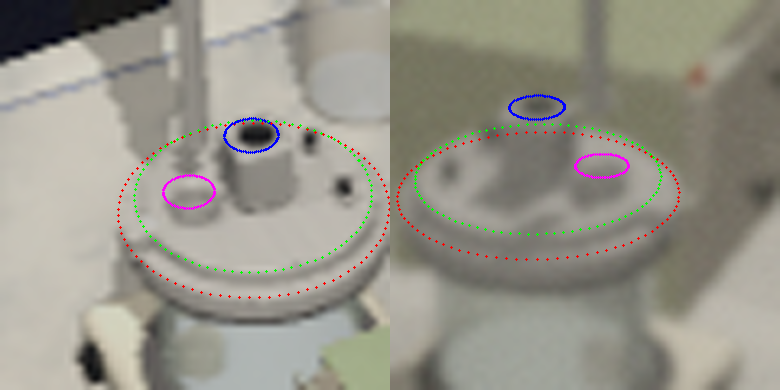

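>>> carry_out(series="0.32 -0.06 0 0 0; 0 0 0.8 0 0; 0 0 0.6 0 0; 0 0 0.4 0 0; 0 0 0 0 0; 0 0 0 0 0")

```text
clock: 24.15
tcp_pos: [0.5177, 0.1479, 0.2879]
orientation: [0.072, 3.141, 0.0]
contact_force: [0.3, -0.2, -1.7]
grip_width: 0.0227
```

Run:
```python
from h import *
show()
p=snap('wrist','w31')
c=p['color'][125:245,255:380]
cv2.imwrite('pics/w31z.png',cv2.resize(c,None,fx=5,fy=5,interpolation=cv2.INTER_CUBIC))
```

```text
t24.15 p [0.5177 0.1479 0.2879] x [-0.9989  0.0458 -0.0002] y [0.0458 0.9989 0.0001] z [ 0.0002  0.0001 -1.    ] F [ 0.3226 -0.1956 -1.713 ] M [-0.0324 -0.0109  0.0046] w 0.0227 q [-0.7451  0.2098  0.4135  1.8469 -0.0939  1.1036  1.2276]
```

View pics/w31z.png

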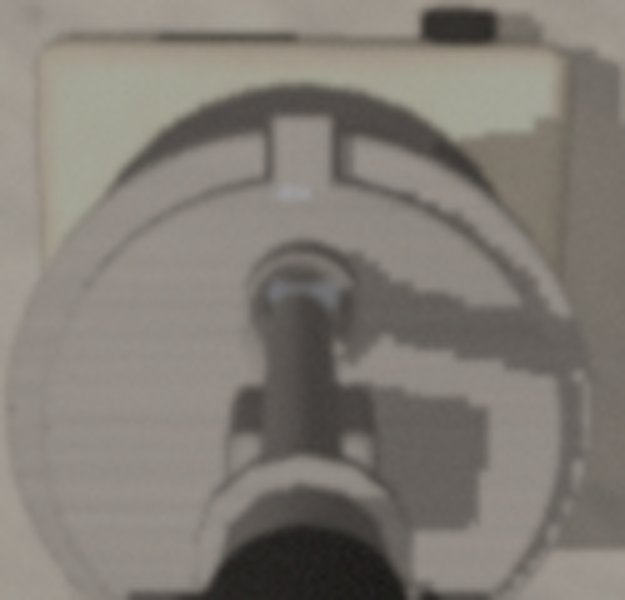

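Run:
```python
from h import *
p=snap('wrist','w32')
o=r.get_obs();R=Ro.from_rotvec(o['orientation']).as_matrix()
off=(295,165)
im=cv2.resize(cv2.convertScaleAbs(p['color'][165:225,295:345],alpha=1.6,beta=-20),None,fx=8,fy=8,interpolation=cv2.INTER_CUBIC)
im2=im.copy()
f=lambda X:tuple(int(v) for v in ((proj(p,X)[0]-off+.5)*8-.5).round())
P=lambda x,y,z:f(o['tcp_pos']+R@np.array([x,y,z])/1000)
for k in np.linspace(0,6.28,60):
    c,s=np.cos(k),np.sin(k)
    for rr,z,col in((.0115,.138,(255,0,255)),(.01,.138,(0,255,0)),(.0075,.1355,(255,255,0))):
        cv2.circle(im2,f(np.array([.5176+rr*c,.147+rr*s,z])),1,col,-1)
    cv2.circle(im2,P(6*c,6*s,138.9),1,(0,0,255),-1); cv2.circle(im2,P(2*c,2*s,143.9),1,(0,0,255),-1)
cv2.imwrite('pics/32.png',np.hstack([im,im2])[:480])
```

```text
(no output)
```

View pics/32.png

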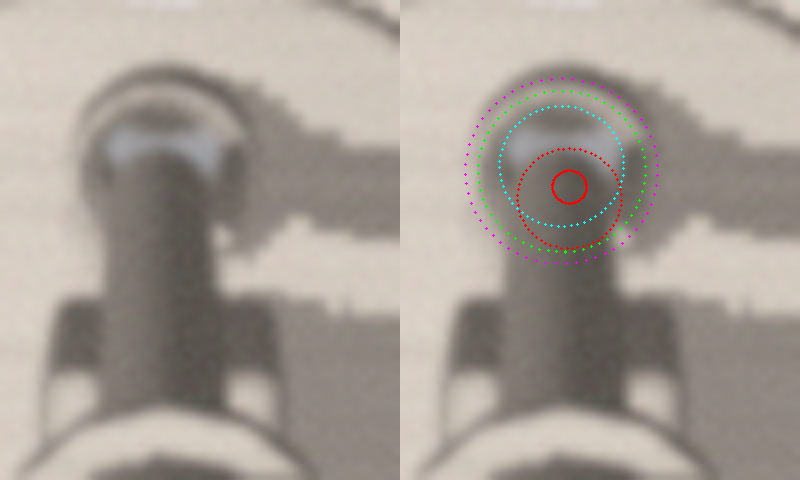

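>>> carry_out(series="0 0 0.4 0 0; 0 0 0.4 0 0; 0 0 0.3 0 0; 0 0 0.3 0 0; 0 0 0 0 0")

```text
clock: 24.88
tcp_pos: [0.5174, 0.1478, 0.2735]
orientation: [-0.072, -3.14, 0.0]
contact_force: [-0.2, 0.6, -1.5]
grip_width: 0.0226
```

```bash
python3 -c "
from h import *
show()"
```

```text
t24.88 p [0.5174 0.1478 0.2735] x [-0.9989  0.0458  0.0004] y [ 0.0458  0.9989 -0.0002] z [-0.0004 -0.0002 -1.    ] F [-0.2388  0.5539 -1.4945] M [0.0147 0.0345 0.0197] w 0.0226 q [-0.7414  0.2237  0.4113  1.8651 -0.1011  1.0735  1.2341]
```

>>> carry_out(series="0 0 0.5 0 0; 0 0 0.5 0 0; 0 0 0.5 0 0; 0 0 0.5 0 0; 0 0 0 0 0")

```text
clock: 25.5
tcp_pos: [0.5173, 0.1479, 0.2533]
orientation: [-0.072, -3.14, 0.001]
contact_force: [-0.6, 0.1, -1.4]
grip_width: 0.0224
```

>>> carry_out(series="0 0 0.5 0 0; 0 0 0.5 0 0; 0 0 0.4 0 0; 0 0 0 0 0")

```text
clock: 26.0
tcp_pos: [0.5173, 0.1478, 0.2394]
orientation: [-0.072, -3.14, 0.0]
contact_force: [0.5, -0.2, -1.5]
grip_width: 0.0227
```

Run:
```python
from h import *
show()
p=snap('wrist','w33');s=snap('scene','s33');d=snap('side','d33')
c=p['color'][125:245,255:380]
cv2.imwrite('pics/33.png',np.hstack([cv2.resize(c,(400,384),interpolation=2),cv2.resize(s['color'][90:210,240:365],(400,384),interpolation=2)]))
```

```text
t26.00 p [0.5173 0.1478 0.2394] x [-0.9989  0.0458  0.0005] y [ 0.0458  0.999  -0.0003] z [-0.0005 -0.0003 -1.    ] F [ 0.5103 -0.1813 -1.4651] M [ 0.0022 -0.0483 -0.0126] w 0.0227 q [-0.7313  0.2604  0.4048  1.9049 -0.1206  1.0005  1.2516]
```

View pics/33.png

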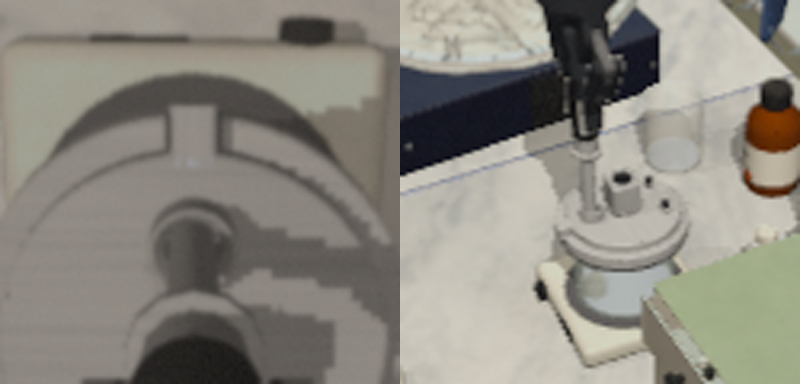

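>>> carry_out(series="0 0 0.5 0 0; 0 0 0.4 0 0; 0 0 0.3 0 0; 0 0 0.3 0 0; 0 0 0.3 0 0; 0 0 0 0 0")

```text
clock: 26.9
tcp_pos: [0.5173, 0.1479, 0.2215]
orientation: [-0.072, -3.14, 0.0]
contact_force: [-0.6, 0.0, -2.5]
grip_width: 0.0229
```

>>> carry_out(series="0 0 0.3 0 0; 0 0 0.3 0 0; 0 0 0.3 0 0; 0 0 0 0 0")

```text
clock: 27.4
tcp_pos: [0.5173, 0.1478, 0.2125]
orientation: [-0.072, -3.14, 0.0]
contact_force: [-0.6, -0.5, -2.4]
grip_width: 0.0227
```

>>> carry_out(series="0 0 0.4 0 0; 0 0 0.4 0 0; 0 0 0.4 0 0; 0 0 0.3 0 0; 0 0 0.3 0 0; 0 0 0 0 0")

```text
clock: 28.15
tcp_pos: [0.5174, 0.1478, 0.1945]
orientation: [-0.072, -3.14, 0.0]
contact_force: [0.0, -0.2, -1.1]
grip_width: 0.0228
```

>>> carry_out(series="0 0 0.3 0 0; 0 0 0.3 0 0; 0 0 0.3 0 0; 0 0 0 0 0")

```text
clock: 28.65
tcp_pos: [0.5173, 0.1479, 0.1855]
orientation: [-0.072, -3.14, 0.0]
contact_force: [-1.1, 0.4, -1.5]
grip_width: 0.0231
```

Tip now about 41.6 mm height, inside the socket; 7.6 mm to go.

>>> carry_out(series="0 0 0.3 0 0; 0 0 0.2 0 0; 0 0 0.1 0 0; 0 0 0 0 0")

```text
clock: 29.15
tcp_pos: [0.5174, 0.1479, 0.1797]
orientation: [-0.072, -3.141, 0.0]
contact_force: [0.1, 0.7, -1.7]
grip_width: 0.0226
```

>>> carry_out(series="0 0 0.1 0 0; 0 0 0 0 0")

```text
clock: 29.4
tcp_pos: [0.5175, 0.1479, 0.1788]
orientation: [-0.072, -3.141, -0.0]
contact_force: [-0.4, -0.7, -1.8]
grip_width: 0.0227
```

>>> carry_out(series="0 0 0.05 0 0; 0 0 0 0 0")

```text
clock: 29.65
tcp_pos: [0.5175, 0.1479, 0.1783]
orientation: [-0.072, -3.141, -0.0]
contact_force: [0.9, -0.4, -1.9]
grip_width: 0.0227
```

>>> carry_out(series="0 0 0.05 0 0; 0 0 0.05 0 0; 0 0 0 0 0")

```text
clock: 30.02
tcp_pos: [0.5177, 0.1479, 0.1779]
orientation: [0.072, 3.14, 0.001]
contact_force: [-2.6, -0.8, 5.9]
grip_width: 0.0226
```

>>> carry_out(series="0 0 0.05 0 0; 0 0 0 0 0")

```text
clock: 30.28
tcp_pos: [0.5178, 0.1479, 0.1779]
orientation: [0.072, 3.14, 0.001]
contact_force: [-3.8, -0.6, 8.8]
grip_width: 0.0226
```

Contact exactly at the expected height (0.1779). Release gently and check.

>>> carry_out(series="0 0 -0.1 0 0; 0 0 0 0 0.35; 0 0 0 0 0.5; 0 0 0 0 0.6; 0 0 0 0 0.6; 0 0 -1 0 0.6; 0 0 -2 0 0.6; 0 0 -3 0 0.6")

```text
clock: 31.28
tcp_pos: [0.5171, 0.1477, 0.2385]
orientation: [-0.072, -3.14, 0.001]
contact_force: [0.9, 0.6, 0.7]
grip_width: 0.0514
```

>>> carry_out(series="0 0 -4 0 0.6; 0 0 -4 0 0.6; 0 0 -3 0 0.6; 0 0 0 0 0.6; 0 0 0 0 0.6")

```text
clock: 31.9
tcp_pos: [0.5171, 0.1478, 0.3475]
orientation: [-0.072, -3.14, 0.0]
contact_force: [-0.5, -0.8, 0.6]
grip_width: 0.0514
```

Run:
```python
from h import *
show()
p=snap('wrist','w34');s=snap('scene','s34');d=snap('side','d34')
im=[]
for c,off,n in((s,(260,100),90),(d,(250,160),90)):
    a=cv2.resize(c['color'][off[1]:off[1]+n,off[0]:off[0]+n],(400,400),interpolation=cv2.INTER_CUBIC); k=400/n
    f=lambda X:tuple(int(v) for v in ((proj(c,X)[0]-off+.5)*k-.5).round())
    for t in np.linspace(0,6.28,60):
        for rr,z in((.0135,.138),(.012,.158),(.012,.208)):
            cv2.circle(a,f(np.array([.5176+rr*np.cos(t),.1474+rr*np.sin(t),z])),0,(0,0,255),-1)
    im.append(a)
cv2.imwrite('pics/34.png',np.hstack(im))
```

```text
t31.90 p [0.5171 0.1478 0.3475] x [-0.9989  0.0458  0.0005] y [ 0.0458  0.9989 -0.0001] z [-0.0005 -0.0001 -1.    ] F [-0.5085 -0.7792  0.6378] M [-0.0738  0.0513 -0.0069] w 0.0514 q [-0.7611  0.1604  0.423   1.7648 -0.0697  1.2315  1.2053]
```

View pics/34.png

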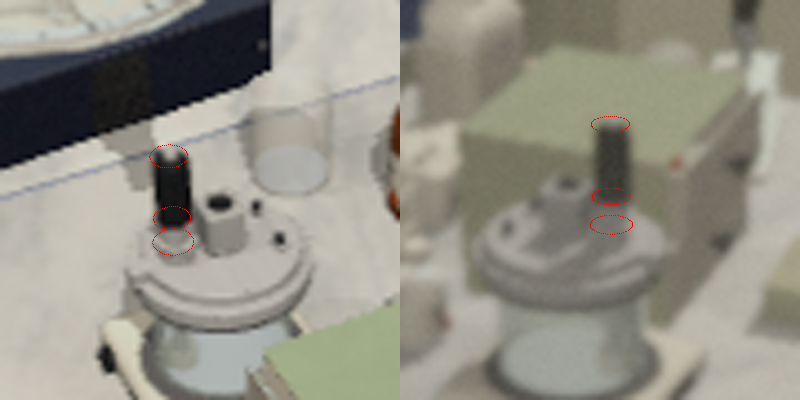

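View pics/w34.png

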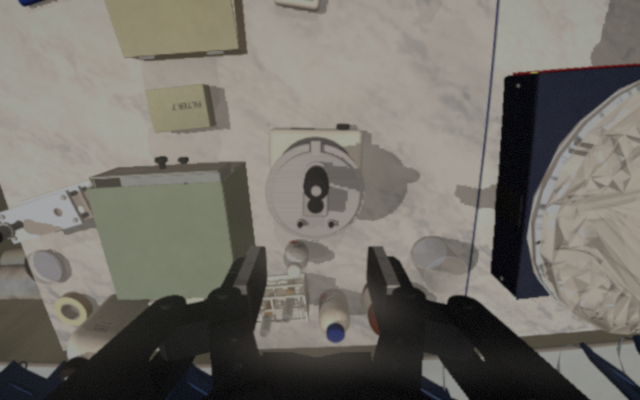

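The probe stands upright on the port and its outline matches the predicted seated height. The plate is flush with its lug in the notch, and the gripper is clear of everything. I'm handing in.

```bash
python3 -c "
from h import *
print(r.hand_in())"
```

```text
the job is handed in; nothing more can be done
None
```

The reactor is closed and the long probe is in place. I handed the job in at about 32 s of the 72 s allowed; no verdict is reported.

- **Head plate:** I gripped it by the square grip, lined it up with the flange and notch using the wrist camera, and lowered it gently. It touched at the TCP height expected for a flush seat (0.1414 m measured, 0.1415 m expected), with about 6 N on the tool. Afterwards the pictures show it flush, with the lug in the notch.
- **Long probe:** It went through the port, guide ring and foot socket with no more than noise-level side force until the shoulder met the port. That contact came at the expected TCP height of 0.1779 m, with about 9 N. After release the scene and side pictures show it upright, with its head where a fully seated probe's should be.
- **Other things on the bench:** The arm passed clear of the short probe, the green box and the small bottle. In the last pictures they showed no sign of having moved, but I did not re-measure their positions.
- **Checks that disagreed:**
  - Wrist-camera readings of the port differed by up to 4 mm in x between two heights.
  - Camera and gripper-based estimates of the probe's sideways offset differed by 1 to 2 mm. I set x by the gripper-based port estimate and took a middle value for y, and the probe went in without contact.
  - The probe tip seemed about 10 mm too low in the scene camera; I took that for its shadow, as the side view matched the expected height.

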